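# Dry the skimmer with the blower held on high

## Task

Hang the perforated skimmer by the eye of its handle on the peg of the sloped drying board, so that it lies flat on the board with its blade pointing down the slope, and let go of it. Then push the spring-return lever dial on the white control box down past its first two clicks to the third and last (high blow) and keep holding it there with the fingers: the dial springs back if released, so finish while still pressing it. Do not turn the dial up before the skimmer hangs, and leave everything else on the counter where it is.

Things in the scene. Friction and masses are not known exactly. Their poses are not given: they have to be found in the camera images.
- skimmer: Flat dark steel skimmer, 218 mm long, 110 to 180 g, lying on the counter. Origin under mid-handle (near its centre of mass); x along the handle to the eye, z up; all undersides at z = 0. Black handle bar 16 mm wide, 14 mm high, x -45 to +73 mm. Steel eye at +x: ring 40 mm outside, hole 22 mm, 6 mm thick. At -x a round perforated blade, 66 mm across, 4 mm thick. (The turner has a square blade and no eye.)
- eye (a point): Centre of the skimmer's hole, at its underside: 90 mm from the skimmer's origin along +x.
- blade (a point): Centre of the skimmer's round blade, at its underside: 75 mm from the skimmer's origin along -x.
- board: Grey perforated drying board 250 x 150 mm, fixed on a blower base, sloped 20 degrees, rising away from the robot; place, heading (within 14 degrees) and side, left or right, vary. Origin: centre of its upper surface, 78 mm above the counter; x up the slope, y across, z out of the surface (up and back to the robot). Lower edge at x = -125 mm, 35 mm above the counter.
- peg_foot (a point): Centre of the peg's foot on the surface of the board, at x = +95 mm on the board. The peg is a white plastic pin of 10 mm diameter that stands 25 mm square out of the board (along the board's z).
- peg_end (a point): Centre of the peg's free end.
- control: White control box, fixed, 120 x 100 mm, 78 mm high at the back, 58 mm in front; place, heading (within 14 degrees) and side vary. Origin on the counter, 20 mm in front of the footprint's centre; -x is its front, facing the robot; z up. The dial's level axle runs along y at x = -20 mm, z = 85 mm; black dial drum of radius 27 mm.
- lever: The dial's lever: steel rod, 8 mm diameter, turning with the dial, sticking out 85 mm from the axle over the front (-x) of the box, with a black crossbar at its end, 14 mm diameter, 34 mm long (along the box's y). Origin on the axle. At rest it points 30 degrees above level; pushed from above it turns down.
- lever_tip (a point): Centre of the lever's crossbar, 85 mm from the axle; it moves with the lever: at rest 127 mm above the counter and 94 mm in front of the box's origin, at the third click 54 mm above the counter and 99 mm in front.
- dial (a joint): Dial angle, rad: 0 at rest, grows as the lever is pushed down. Clicks at 0.3, 0.6 and 0.9, end stop 1.0; white pips on the disc beside the lever mark rest and clicks, the third pip is bigger. The spring always returns it: about 3 N on the crossbar at rest, 7 N at 0.9, up to 9 N between the clicks, 10 N just before the stop. From about 0.8 it is at the third click.
- turner: A turner, bystander: black handle without an eye, square steel blade, 188 mm long, lying flat.
- water: Water bottle, bystander, 64 mm across, 190 mm high; origin under its centre.
- cup: Paper cup, bystander, 84 mm across, 95 mm high; origin under its centre.
- dish: Small white dish, bystander, 90 mm across, 30 mm high; origin under its centre.
- syrup: Amber jar, bystander, 60 mm across, 100 mm high; origin under its centre.
- can: Metal can, bystander, 66 mm across, 110 mm high; origin under its centre.
- tub: White plastic tub, bystander, 100 mm across, 60 mm high; origin under its centre.
Things that resemble listed ones, but are neither listed nor needed, are in the scene too. What is shaped like the skimmer but blue or yellow is not meant.

How it is judged (in metres and radians):
On the way, in this order (a step that is already met when the one before it is completed fails the run):
1. the skimmer hangs by its eye on the peg, flat on the board, blade down the slope, let go (distance between eye and peg_foot below 0.013 m and angle between the z axis of skimmer and the z axis of board, either way round below 0.15 rad and x of blade in the frame of board below -0.02 m and y of blade in the frame of board between -0.075 and 0.075 m and contact force between each of the arm, the fingers and skimmer below 0.2 N), for 0.3 s.
2. the dial is pressed to its third click by the fingers, the skimmer still hanging (all of step 1 and value of joint dial above 0.82 rad and contact force between the fingers and lever above 2 N), for 0.5 s.
At the end, for the whole second after the job is handed in: The fingers press the lever (over 2 N) and hold the dial above 0.82 rad through the last second; the skimmer rests untouched, its hole round the peg (within 13 mm of its foot), flat on the board within 0.15 rad, blade centre over the board and at least 20 mm below its middle (all of step 2 and linear speed of skimmer below 0.02 m/s); the arm keeps its last pose, push and grip.
It fails at once if the dial is turned up before the skimmer hangs on the peg (value of joint dial above 0.45 rad and distance between eye and peg_foot above 0.03 m).
It fails at once if a bystander is moved by more than 30 mm (distance of any of turner, water, cup, dish, syrup, can, tub from where it was at the start of the episode above 0.03 m).
It also fails if it takes over 64 s, if anything falls off the work surface, if the arm or the gripper's body presses on something with over 40 N, if the wrist force passes 120 N, or if a joint passes its speed limit or range.

## Robot

A 7-joint arm with a two-finger parallel gripper is mounted at the origin on the work surface. World frame = base frame: x ahead of the robot, y to its left, z up, the work surface at z = 0. Lengths are in m, angles in degrees, forces in N, time in s.
With the tool pointing down it reaches from about 0.425 to 0.875 m from the base axis. Payload 8.4 kg.
Tool frame: the origin (TCP) lies midway between the tips of the shut fingers; the grasp point (between the pads) lies 19 mm behind it; z points along the fingers, y is the direction in which the jaws open and shut (so a half turn about z gives the same grasp; the last joint's range is limited). The gripper opens to 85 mm and grips with 20 to 120 N. Pads are 22 mm wide; open, the fingers measure 114 mm over their backs; the gripper's body (76 mm by 85 mm) begins 54 mm behind the grasp point. The pads swing forward as they close: fully open they stand 13 mm farther back than shut.
Start: joints at [71.322, 19.091, 2.286, 83.961, -0.768, 76.965, -3.352], TCP at [0.146, -0.633, 0.231] pointing down, gripper open.
Joint ranges: [-147.57, 147.57], [-21.85, 119.76], [-74.77, 79.35], [14.55, 137.4], [-85.83, 265.84], [4.83, 119.75], [-152.11, 152.11]. Speed limits (degrees/s): [127.2, 127.2, 159.86, 159.86, 180, 180, 180].

## Interface

Orientations are given as [roll, pitch, yaw] about the fixed x, y, z axes, in that order (R = Rz(yaw) Ry(pitch) Rx(roll)).
In Python, from station import manip gives the robot as it stands.
- The arm moves only by the tool send_rows, never from a script. Its argument "deltas" is a list of rows, each an object with "claw": the closure, from -1 (fully open) to 1 (shut), so that 0 is half open; "delta_pos": the shift along the tool's x, y, z in mm, a list of three; "angular": the turn, a rotation vector about the tool's x, y, z in degrees, a list of three. A call has 1 to 5 rows; each row shifts and turns the pose as measured when the row begins, along the tool's axes as they then stand; what a row does not reach is not made up. A row lasts 1/8 s, in which the tool goes at most 62.5 mm and 10.7 degrees, less where a joint would pass 70% of its speed; a pose out of reach is approached as far as the arm can. A call with a gripper value outside its range is refused whole. The fingers move at their own pace and stop on an object; "newtons" is the grip in N (left out, the last holds). Time passes only in rows, so rows that do not move let the fingers close. It gives the time, the measured TCP pose, the force and the opening at its end, in the units of the state.
- manip.read_state(): the state, without advancing time (a new reading comes with each control period).
- manip.get_image(name): name is "side" or "top" or "wrist"; returns a dict with "color" (480x640x3 uint8, red, green, blue), "depth" (480x640 float32, m along the optical axis (not along the pixel's ray), 0 where there is no reading), "intrinsics" (3x3 intrinsics, pixels), "pose" (4x4, takes a point from camera to world coordinates). Camera axes: x right, y up, looking along -z (the intrinsics and any distortion apply to the point x, -y, -z); pixel columns grow to the right and rows downward; lengths in m; the calibration is good to about 2 mm. A picture is of the moment at which its call begins.
- manip.job_done(): hands the job in, once; it reports no verdict.
The state is a dict: "time": time; "joint_positions": joint angles; "qvel": joint speeds; "effort": joint torques, N m; "tool_pos": TCP position; "tool_rot": TCP orientation; "ft_force": force on the tool from outside, world axes, zero at the start; "torque": the same for the moment, N m; "grip_width": finger opening in m.
Only numpy, scipy, OpenCV 4.12 (cv2) and the standard library are available. Lean on these libraries where they do the work, as an engineer would, in place of code of your own. Each camera call takes 0.05 s, during which the arm holds its last target.

## Working session

There is one attempt and no reset: what is moved stays moved. The work goes in short steps, Python scripts to look and compute and a tool call to move; the robot and the scene stay as the last step left them, time stands still between calls to the robot, and variables do not carry over. Pictures are saved under pics/ and viewed, and the job is handed in when it is done.

Besides the shell and the picture viewer there is one more tool, called after ">>>" as name(argument=value, ...) on one line, values as JSON. send_rows: Moves the arm, as the interface text tells. Its arguments: {"type":"object","properties":{"deltas":{"type":"array"},"newtons":{"type":"number"}},"required":["deltas"]}

```bash
ls; mkdir -p pics
python3 - <<'E'
from station import manip
import cv2,numpy as np
print(manip.read_state())
for n in ["side","top","wrist"]:
    im=manip.get_image(n)
    cv2.imwrite(f"pics/a_{n}.png",im["color"][:,:,::-1])
    np.savez(f"a_{n}.npz",**im)
    print(n,im["intrinsics"],im["pose"])
E
```

```text
pics
{'time': 0.0, 'joint_positions': array([71.32041641, 19.13046921,  2.28292557, 84.01026947, -0.76957223,
       76.96467618, -3.34947101]), 'qvel': array([-0.09621339,  0.05663489, -0.03586166, -0.0477512 , -0.10782806,
        0.05776436, -0.02982553]), 'effort': array([-3.69839199e-04, -6.58548975e+01,  1.36490978e+00, -4.05556619e+01,
        1.66646589e-02,  1.23015919e-02, -6.85488385e-05]), 'tool_pos': array([ 0.14607339, -0.63291701,  0.23044213]), 'tool_rot': array([-1.79909872e+02,  3.79082530e-03,  1.29983754e+01]), 'ft_force': array([ 0.14216059, -0.45113521, -0.00876755]), 'torque': array([-0.03910773, -0.02368482,  0.01968919]), 'grip_width': 0.08555862887324985}
side [[612.28304115   0.         321.50712065]
 [  0.         612.28304115 230.46056302]
 [  0.           0.           1.        ]] [[-0.98033598  0.09680271 -0.17196106  0.24236425]
 [-0.19726926 -0.50334814  0.84126422  1.25274109]
 [-0.00511962  0.85864422  0.51254649  0.86136191]
 [ 0.          0.          0.          1.        ]]
top [[480.00831008   0.         322.88303979]
 [  0.         480.00831008 244.25208178]
 [  0.           0.           1.        ]] [[-0.00415395  0.98969451 -0.14313462  0.33345764]
 [-0.99988274 -0.00200094  0.01518248  0.01463676]
 [ 0.01473962  0.14318091  0.98958677  1.27584623]
 [ 0.          0.          0.          1.        ]]
wrist [[393.91790357   0.         318.2803245 ]
 [  0.         393.91790357 243.89744176]
 [  0.           0.           1.        ]] [[ 0.22488423  0.94037222  0.25520026  0.20974902]
 [-0.97438383  0.21751773  0.05711563 -0.61782316]
 [-0.00180063 -0.26150741  0.96519979  0.37270989]
 [ 0.          0.          0.          1.        ]]
```

View pics/a_top.png

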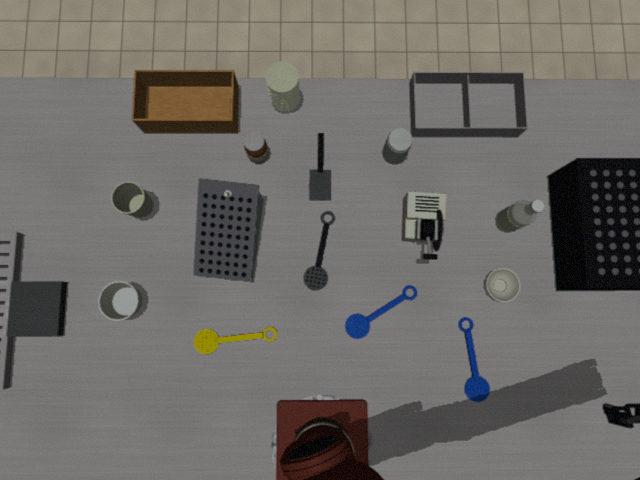

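View pics/a_side.png

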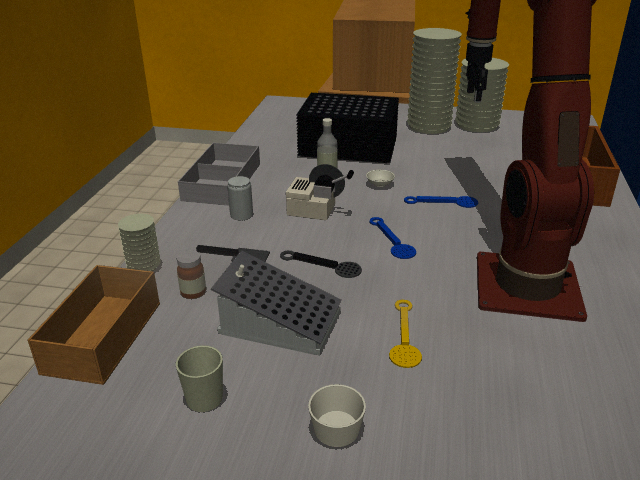

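The top picture shows the dark skimmer, with its blade at about (316,277) and its eye at (328,217). The board is at (226,230) with the peg near (228,193), and the control box is at (426,220) with its lever pointing down the image to (430,257). The other skimmer-shaped things are blue ((380,310) and (472,360)) and yellow ((235,338)). The turner at (320,170) has a square blade and no eye. Only the dark one fits, so next I'll enlarge it and measure.

```bash
cat > h.py <<'E'
import numpy as np,cv2
def world(im,depth=None):
    d=im["depth"] if depth is None else depth
    K=im["intrinsics"];T=im["pose"]
    v,u=np.mgrid[0:480,0:640]
    P=np.stack([(u-K[0,2])/K[0,0]*d,-(v-K[1,2])/K[1,1]*d,-d],-1)
    return P@T[:3,:3].T+T[:3,3]
def proj(im,p):
    T=im["pose"];K=im["intrinsics"]
    c=(np.asarray(p)-T[:3,3])@T[:3,:3]
    return np.array([K[0,0]*c[...,0]/-c[...,2]+K[0,2],K[1,1]*-c[...,1]/-c[...,2]+K[1,2]]).T
def ray(im,u,v,z):
    T=im["pose"];K=im["intrinsics"]
    r=T[:3,:3]@np.array([(u-K[0,2])/K[0,0],-(v-K[1,2])/K[1,1],-1])
    return T[:3,3]+r*(z-T[2,3])/r[2]
E
python3 - <<'E'
from h import *
im=dict(np.load("a_top.npz"));W=world(im);c=im["color"]
cv2.imwrite("pics/b.png",cv2.resize(c[160:300,180:460,::-1],None,fx=2.8,fy=2.8,interpolation=cv2.INTER_CUBIC))
g=c.mean(-1)
# skimmer
v,u=np.mgrid[0:480,0:640]
m=(u>298)&(u<340)&(v>205)&(v<295)&(W[...,2]>0.0)&(g<75)
m2=m.astype(np.uint8);print(m.sum())
P=np.array([ray(im,a,b,0.005) for a,b in zip(u[m],v[m])])
n,l,st,ce=cv2.connectedComponentsWithStats(m2);print(st)
cc=P.mean(0);_,s,V=np.linalg.svd(P[:,:2]-cc[:2]);ax=V[0];
if ax[0]<0:ax=-ax
t=(P[:,:2]-cc[:2])@ax;print(cc,ax,np.degrees(np.arctan2(ax[1],ax[0])),t.min(),t.max(),np.ptp(t))
print("zs",np.percentile(W[m][:,2],[5,50,95]))
# board plane
m=(u>200)&(u<255)&(v>200)&(v<275)&(W[...,2]>0.03)&(W[...,2]<.135)
P=W[m];ce=P.mean(0);_,s,V=np.linalg.svd(P-ce,full_matrices=False);nn=V[2]*np.sign(V[2,2]);print("board",ce,nn,np.degrees(np.arccos(nn[2])),s)
for q in [(228,193),(227,194),(229,192)]:print(q,W[q[1],q[0]])
m=(u>195)&(u<262)&(v>175)&(v<212)&(g>110)&(W[...,2]>0.1);print("peg",m.sum(),u[m],v[m],W[m].mean(0),W[m][:,2].max())
E
```

```text
765
[[     0      0    640    480 306435]
 [   304    211     31     79    765]]
[0.47664317 0.00607292 0.005     ] [ 0.97915175 -0.20313015] -11.720061684361744 -0.08122825269583087 0.13433016185169794 0.2155584145475288
zs [0.00109189 0.00574441 0.01573269]
board [0.52557073 0.23818084 0.07224344] [-0.34251574  0.03426475  0.93888705] 20.13451692183931 [3.45474015 2.4576101  0.17217707]
(228, 193) [0.62865844 0.23015854 0.12023439]
(227, 194) [0.62309488 0.23029216 0.13222592]
(229, 192) [0.63279285 0.22891178 0.11400014]
peg 28 [226 227 228 225 226 227 228 229 224 225 226 228 229 230 224 225 226 230
 231 224 225 226 230 231 224 225 226 226] [190 190 190 191 191 191 191 191 192 192 192 192 192 192 193 193 193 193
 193 194 194 194 194 194 195 195 195 196] [0.62962508 0.23300589 0.12043641] 0.1385218933632768
```

View pics/b.png

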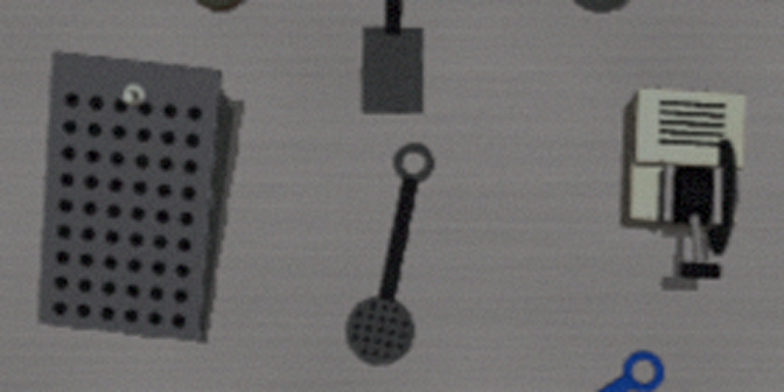

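The crop confirms it: a dark steel skimmer with a round perforated blade at crop (380,330) and a ring eye at (413,162). The peg is at crop (134,94) on the board, and the lever crossbar is at (700,270). I'll move above the skimmer to measure it with the wrist camera.

>>> send_rows(deltas=[{"claw": -1,"delta_pos": [0,0,-40],"angular": [0,0,0]},{"claw": -1,"delta_pos": [40,-45,-4],"angular": [0,0,0]},{"claw": -1,"delta_pos": [40,-45,-4],"angular": [0,0,0]},{"claw": -1,"delta_pos": [40,-45,-4],"angular": [0,0,0]},{"claw": -1,"delta_pos": [40,-45,-4],"angular": [0,0,0]}])

```text
time: 0.78
tool_pos: [0.2616, -0.4187, 0.2857]
tool_rot: [-179.7, 0.1, 12.6]
ft_force: [0.0, -1.1, 0.7]
grip_width: 0.0857
```

>>> send_rows(deltas=[{"claw": -1,"delta_pos": [39,-45,0],"angular": [0,0,0]},{"claw": -1,"delta_pos": [39,-45,0],"angular": [0,0,0]},{"claw": -1,"delta_pos": [39,-45,0],"angular": [0,0,0]},{"claw": -1,"delta_pos": [39,-45,0],"angular": [0,0,0]},{"claw": -1,"delta_pos": [39,-45,0],"angular": [0,0,0]}])

```text
time: 1.4
tool_pos: [0.4057, -0.147, 0.2865]
tool_rot: [-179.9, 0.1, 12.6]
ft_force: [1.3, -0.2, 0.1]
grip_width: 0.0856
```

>>> send_rows(deltas=[{"claw": -1,"delta_pos": [39,-45,0],"angular": [0,0,0]},{"claw": -1,"delta_pos": [39,-45,0],"angular": [0,0,0]},{"claw": -1,"delta_pos": [20,-30,0],"angular": [0,0,8.2]},{"claw": -1,"delta_pos": [0,0,0],"angular": [0,0,8.2]},{"claw": -1,"delta_pos": [0,0,0],"angular": [0,0,8.2]}])

```text
time: 2.02
tool_pos: [0.4773, 0.0023, 0.2863]
tool_rot: [-179.9, 0.1, -12.2]
ft_force: [0.1, -0.3, 0.6]
grip_width: 0.0854
```

Run:
```python
from station import manip
from h import *
print(manip.read_state())
for n in ["wrist"]:
    im=manip.get_image(n)
    cv2.imwrite(f"pics/c_{n}.png",im["color"][:,:,::-1])
    np.savez(f"c_{n}.npz",**im)
```

```text
{'time': 2.025, 'joint_positions': array([  34.80871177,   -0.844627  ,  -39.2837994 ,  100.37143847,
         -0.67010778,   80.34225692, -106.59060201]), 'qvel': array([ -0.493091  ,   0.37662246,  -1.70848146,  -0.22745754,
        -0.2110424 ,  -0.08021359, -67.81781303]), 'effort': array([-6.21717554e-01, -3.23722029e+01, -1.80919901e-01, -4.11964273e+01,
       -6.89049019e-02, -1.10760651e-02,  2.47469969e+00]), 'tool_pos': array([0.47729671, 0.00225594, 0.2863059 ]), 'tool_rot': array([-1.79896508e+02,  9.29340401e-02, -1.22315237e+01]), 'ft_force': array([ 0.14796095, -0.25344678,  0.64015541]), 'torque': array([ 0.01327622, -0.04527187, -0.05274438]), 'grip_width': 0.08544221658577138}
```

View pics/c_wrist.png

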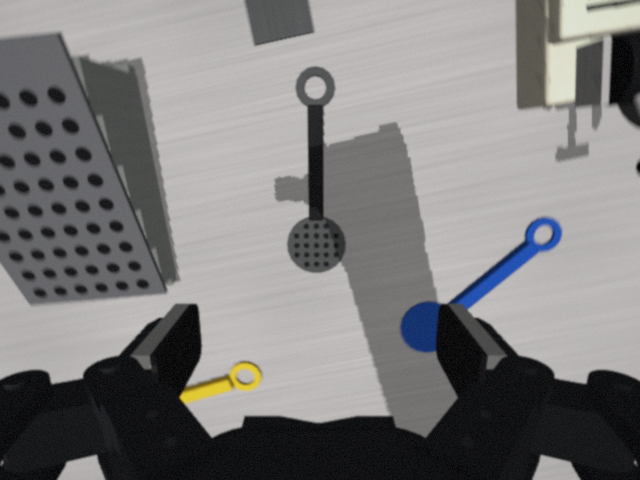

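The wrist view shows the skimmer clearly, with its eye ring at (315,87), its blade at (316,244) and its handle along x≈315. The board is at left and the lever shadow at right. I'll calculate the pose.

```bash
cat > sk.py <<'E'
from h import *
import sys
im=dict(np.load("c_wrist.npz"));c=im["color"];T=im["pose"]
def circ(u0,v0,r,z,lo,hi):
    sub=c.mean(-1)
    v,u=np.mgrid[0:480,0:640]
    m=((u-u0)**2+(v-v0)**2<r*r)&(sub>lo)&(sub<hi)
    return m,u,v
W=world(im)
g=cv2.cvtColor(c,cv2.COLOR_RGB2GRAY)
print("levels",g[87,315],g[87,299],g[87,280],g[244,300],g[150,315])
# ring: hole = bright blob; 
m=((g>115)).astype(np.uint8)
n,l,st,ce=cv2.connectedComponentsWithStats(m)
k=l[88,315];print("hole",ce[k],st[k])
E_=ray(im,*ce[k],0.003)
m=((g<100)).astype(np.uint8);m[:200]=0;m[:,:282]=0;m[285:]=0;m[:,350:]=0
cnt=max(cv2.findContours(m,cv2.RETR_EXTERNAL,cv2.CHAIN_APPROX_NONE)[0],key=cv2.contourArea)
(bu,bv),br=cv2.minEnclosingCircle(cnt);print("blade px",bu,bv,br)
for B in (ray(im,bu,bv,0.004),ray(im,316.2,244,0.004)):
    d=E_-B;L=np.hypot(*d[:2]);print("eye",E_,"blade",B,"len",L,"yaw",np.degrees(np.arctan2(d[1],d[0])),"origin",E_[:2]-d[:2]/L*.09)
E
python3 sk.py
```

```text
levels 190 87 186 83 25
hole [314.96135266  87.43236715] [304  76  23  24 414]
blade px 315.5 235.31689453125 36.10457229614258
eye [ 0.58889219 -0.01749032  0.003     ] blade [0.4386654  0.01479442 0.004     ] len 0.15365673382802486 yaw -12.128770833680786 origin [0.50090118 0.00141954]
eye [ 0.58889219 -0.01749032  0.003     ] blade [0.42873812 0.01616498 0.004     ] len 0.163652087710679 yaw -11.867639512503922 origin [0.50081591 0.00101832]
```

>>> send_rows(deltas=[{"claw": -1,"delta_pos": [23.5,-3.5,50],"angular": [0,0,-0.3]},{"claw": -1,"delta_pos": [0,0,60],"angular": [0,0,0]},{"claw": -1,"delta_pos": [0,0,60],"angular": [0,0,0]},{"claw": -1,"delta_pos": [0,0,60],"angular": [0,0,0]},{"claw": -1,"delta_pos": [0,0,0],"angular": [0,0,0]}])

```text
time: 2.7
tool_pos: [0.5027, -0.0002, 0.0516]
tool_rot: [-179.9, -0.1, -11.8]
ft_force: [0.5, 0.2, 0.9]
grip_width: 0.0857
```

Run:
```python
from station import manip
from h import *
print(manip.read_state()["tool_pos"],manip.read_state()["tool_rot"])
im=manip.get_image("wrist")
cv2.imwrite(f"pics/d.png",im["color"][:,:,::-1])
```

```text
[ 5.02692148e-01 -2.09477263e-04  5.16057481e-02] [-1.79901147e+02 -1.19110643e-01 -1.17883858e+01]
```

View pics/d.png

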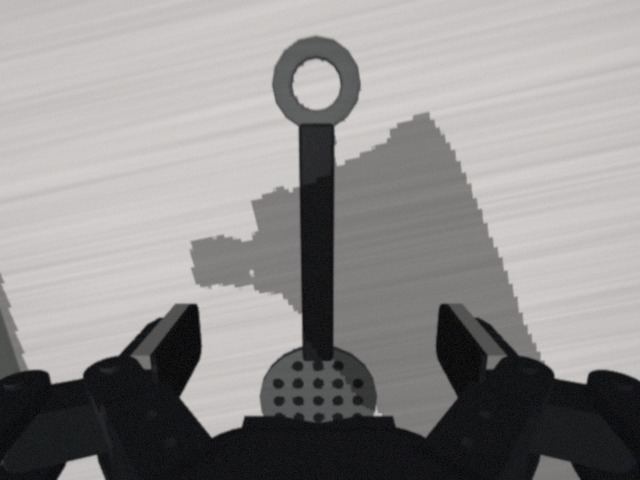

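The handle at x≈317 is centred between the fingers at 200 and 437. I'll go down and grip.

>>> send_rows(deltas=[{"claw": -1,"delta_pos": [0,0,30],"angular": [0,0,0]},{"claw": -1,"delta_pos": [0,0,17],"angular": [0,0,0]},{"claw": 1,"delta_pos": [0,0,0],"angular": [0,0,0]},{"claw": 1,"delta_pos": [0,0,0],"angular": [0,0,0]},{"claw": 1,"delta_pos": [0,0,0],"angular": [0,0,0]}], newtons=50)

```text
time: 3.38
tool_pos: [0.5136, -0.0007, 0.0173]
tool_rot: [-179.8, -1.3, -11.7]
ft_force: [-0.5, -0.2, -0.4]
grip_width: 0.032
```

>>> send_rows(deltas=[{"claw": 1,"delta_pos": [0,0,0],"angular": [0,0,0]},{"claw": 1,"delta_pos": [0,0,0],"angular": [0,0,0]},{"claw": 1,"delta_pos": [0,0,0],"angular": [0,0,0]},{"claw": 1,"delta_pos": [0,0,-15],"angular": [0,0,0]},{"claw": 1,"delta_pos": [0,0,-30],"angular": [0,0,0]}])

```text
time: 4.0
tool_pos: [0.5115, -0.0004, 0.0635]
tool_rot: [-179.8, -1.1, -11.7]
ft_force: [0.6, 0.6, 0.3]
grip_width: -0.0
```

Run:
```python
from station import manip
from h import *
s=manip.read_state()
print(s["joint_positions"],s["tool_pos"],s["ft_force"])
im=manip.get_image("wrist")
cv2.imwrite(f"pics/e.png",im["color"][:,:,::-1])
np.savez("e.npz",**im)
```

```text
[  30.34344389   15.6606663   -39.44320395  113.02123648   12.46386481
   54.29672462 -116.9020901 ] [ 5.11491448e-01 -3.96321861e-04  6.34705053e-02] [0.579234   0.61232566 0.294627  ]
```

View pics/e.png

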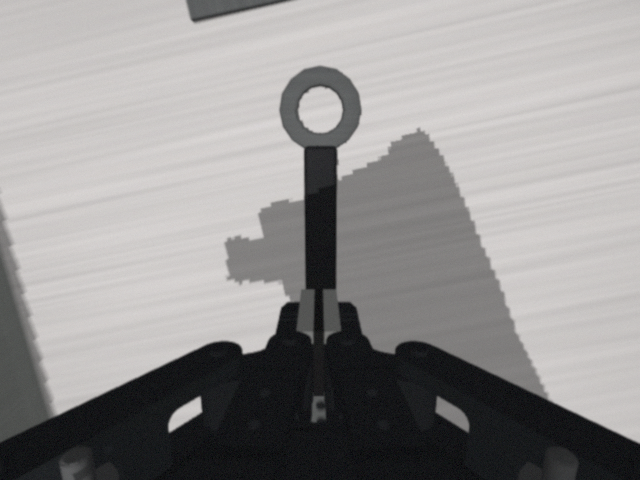

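Nothing was gripped: the arm stopped at z=17 mm and drifted 11 mm in x, and the skimmer hasn't moved. I'll open and go down again, checking each stage.

>>> send_rows(deltas=[{"claw": -1,"delta_pos": [-10,0,0],"angular": [0,-1.1,0]},{"claw": -1,"delta_pos": [0,0,0],"angular": [0,0,0]},{"claw": -1,"delta_pos": [0,0,0],"angular": [0,0,0]},{"claw": -1,"delta_pos": [0,0,0],"angular": [0,0,0]},{"claw": -1,"delta_pos": [0,0,0],"angular": [0,0,0]}])

```text
time: 4.68
tool_pos: [0.5032, 0.0021, 0.0679]
tool_rot: [-179.8, -0.3, -11.7]
ft_force: [0.4, -0.4, 0.7]
grip_width: 0.0856
```

>>> send_rows(deltas=[{"claw": -0.3,"delta_pos": [0,0,30],"angular": [0,0,0]}])

```text
time: 4.8
tool_pos: [0.5052, 0.0021, 0.039]
tool_rot: [-179.8, -0.5, -11.7]
ft_force: [-0.4, -0.8, -0.7]
grip_width: 0.0696
```

>>> send_rows(deltas=[{"claw": -0.3,"delta_pos": [0,0,15],"angular": [0,0,0]}])

```text
time: 4.92
tool_pos: [0.5044, 0.002, 0.0226]
tool_rot: [-179.8, -0.4, -11.7]
ft_force: [0.7, -0.7, 0.4]
grip_width: 0.0555
```

Run:
```python
from station import manip
from h import *
s=manip.read_state()
print(s)
for n in ["wrist","side"]:
  im=manip.get_image(n)
  cv2.imwrite(f"pics/f_{n}.png",im["color"][:,:,::-1])
```

```text
{'time': 4.925, 'joint_positions': array([  28.89222577,   19.0163045 ,  -38.42786654,  115.04404024,
         15.16812237,   50.42715327, -119.39108544]), 'qvel': array([ -5.07253742,   9.88205485,   3.96612433,   2.85384997,
         9.76420887, -12.90304645,  -7.90737734]), 'effort': array([  0.56200577, -50.24032831,  -7.3663871 , -31.41061306,
        -0.20573775,   0.15556075,   0.15194882]), 'tool_pos': array([0.50444638, 0.00204602, 0.02257368]), 'tool_rot': array([-179.81581467,   -0.37144661,  -11.69730533]), 'ft_force': array([ 0.66010248, -0.70473236,  0.39008201]), 'torque': array([ 0.01868688,  0.01210598, -0.00177711]), 'grip_width': 0.05548627133441324}
```

View pics/f_side.png

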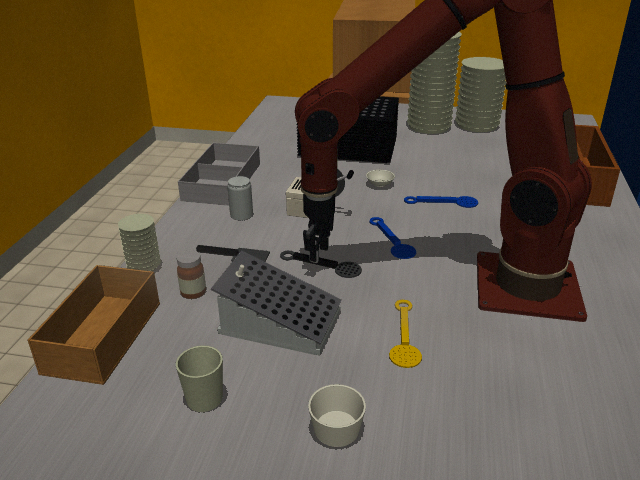

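View pics/f_wrist.png

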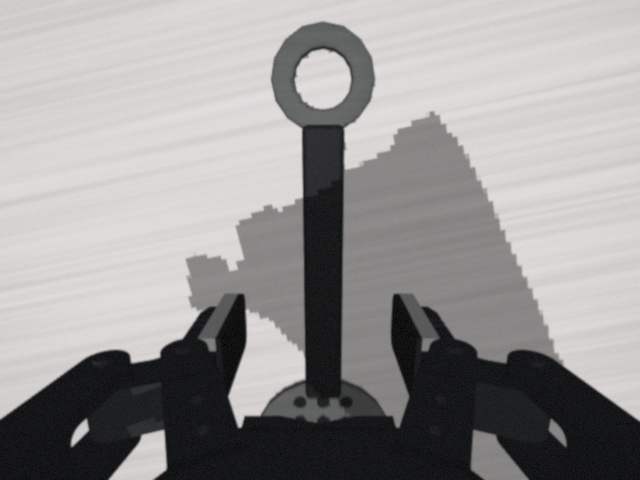

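The handle (x≈323) is between the pads at 245 and 392. I'll keep going down.

>>> send_rows(deltas=[{"claw": -0.3,"delta_pos": [-3,0,13],"angular": [0,0,0]}])

```text
time: 5.15
tool_pos: [0.5026, 0.003, 0.0103]
tool_rot: [-179.8, -0.5, -11.7]
ft_force: [0.3, 0.5, -0.0]
grip_width: 0.0557
```

>>> send_rows(deltas=[{"claw": -0.3,"delta_pos": [0,0,4],"angular": [0,0,0]}])

```text
time: 5.28
tool_pos: [0.502, 0.003, 0.0056]
tool_rot: [-179.8, -0.4, -11.7]
ft_force: [-0.2, 0.5, -1.0]
grip_width: 0.0553
```

>>> send_rows(deltas=[{"claw": 1,"delta_pos": [0,0,1],"angular": [0,0,0]},{"claw": 1,"delta_pos": [0,0,0],"angular": [0,0,0]}], newtons=50)

```text
time: 5.52
tool_pos: [0.5023, 0.003, 0.0049]
tool_rot: [-179.8, -0.4, -11.7]
ft_force: [-2.3, -5.2, 2.1]
grip_width: 0.0196
```

>>> send_rows(deltas=[{"claw": 1,"delta_pos": [0,0,0],"angular": [0,0,0]},{"claw": 1,"delta_pos": [0,0,0],"angular": [0,0,0]}])

```text
time: 5.78
tool_pos: [0.5027, 0.003, 0.0054]
tool_rot: [-179.8, -0.5, -11.7]
ft_force: [-0.2, -1.0, -1.5]
grip_width: 0.0142
```

>>> send_rows(deltas=[{"claw": 1,"delta_pos": [0,0,0],"angular": [0,0,0]},{"claw": 1,"delta_pos": [0,0,-15],"angular": [0,0,0]},{"claw": 1,"delta_pos": [0,0,-30],"angular": [0,0,0]},{"claw": 1,"delta_pos": [0,0,-40],"angular": [0,0,0]},{"claw": 1,"delta_pos": [0,0,-40],"angular": [0,0,0]}], newtons=60)

```text
time: 6.4
tool_pos: [0.4994, 0.0033, 0.1339]
tool_rot: [-179.8, -0.2, -11.6]
ft_force: [0.2, -0.9, -1.3]
grip_width: 0.0138
```

Run:
```python
from station import manip
from h import *
s=manip.read_state()
print(s["joint_positions"],s["tool_pos"],s["tool_rot"],s["grip_width"])
for n in ["wrist","side"]:
  im=manip.get_image(n)
  cv2.imwrite(f"pics/g_{n}.png",im["color"][:,:,::-1])
  np.savez(f"g_{n}.npz",**im)
```

```text
[  33.13027223    9.5434056   -41.41075844  109.95051504    6.88997859
   62.79278621 -112.61973131] [0.49944595 0.0033307  0.13388834] [-1.79758987e+02 -1.67302667e-01 -1.15990394e+01] 0.013776861652029975
```

View pics/g_side.png

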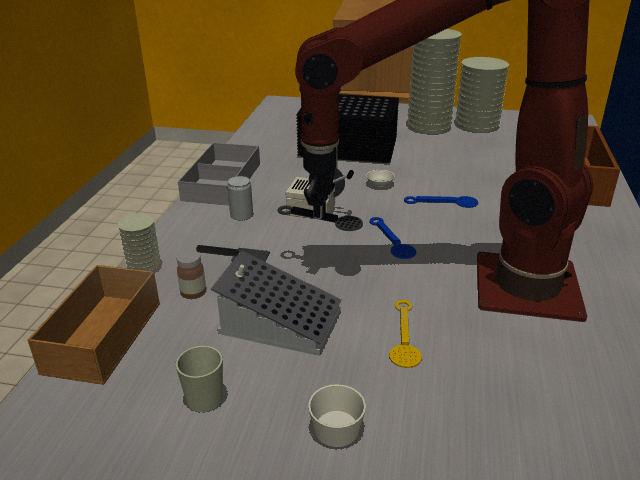

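View pics/g_wrist.png

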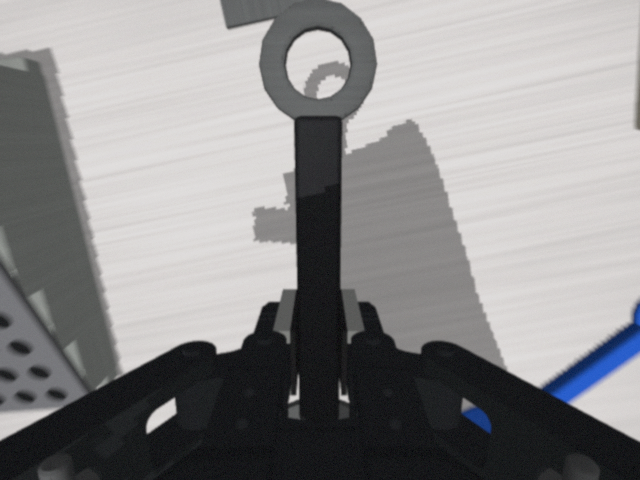

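The skimmer is held level in the fingers. Its eye ring is at wrist (318,63). Now I'll work out the eye and handle in the tool frame.

```bash
cat > eye.py <<'E'
from h import *
from scipy.spatial.transform import Rotation as Ro
import sys
def eyetool(im,tp,tr,box=(250,385,0,118)):
    g=cv2.cvtColor(im["color"],cv2.COLOR_RGB2GRAY);W=world(im)
    R=Ro.from_euler("xyz",tr,degrees=True).as_matrix()
    L=(W-np.asarray(tp))@R
    v,u=np.mgrid[0:480,0:640]
    m=(u>box[0])&(u<box[1])&(v>box[2])&(v<box[3])&(np.abs(L[...,0]-.09)<.04)&(np.abs(L[...,2])<.03)&(np.abs(L[...,1])<.035)
    P=L[m];return m,u,v,P,R,L
if __name__=="__main__":
    im=dict(np.load("g_wrist.npz"))
    m,u,v,P,R,L=eyetool(im,[0.49944595,0.0033307,0.13388834],[-179.758987,-.167302667,-11.5990394])
    print(m.sum(),P.min(0),P.max(0),np.median(P,0))
    A=np.c_[P[:,:2],np.ones(len(P))];co=np.linalg.lstsq(A,P[:,2],rcond=None)[0];print("ring plane z=",co, "res",np.std(P[:,2]-A@co))
    # hole centre by pixel: non-ring within hull
    cnt=cv2.findContours(m.astype(np.uint8),cv2.RETR_CCOMP,cv2.CHAIN_APPROX_NONE)
    for c,h in zip(cnt[0],cnt[1][0]):
        if cv2.contourArea(c)>500: print("contour",h[3],cv2.fitEllipse(c))
    # handle top profile
    s=(np.abs(L[...,1])<.006)&(np.abs(L[...,2])<.04)&(L[...,0]>.02)&(L[...,0]<.085)
    q=L[s];print("handle top slope",np.polyfit(q[:,0],q[:,2],1),"lateral",)
E
python3 eye.py
```

```text
7875 [ 0.07155219 -0.02048946 -0.00834947] [0.10807035 0.01923152 0.00587003] [ 0.09116926 -0.00045422  0.00049457]
ring plane z= [ 0.02333356 -0.00266741 -0.00162115] res 0.001150531145054137
contour -1 ((317.7276916503906, 60.19548416137695), (117.16981506347656, 121.0865478515625), 0.30312687158584595)
contour 0 ((317.7452697753906, 63.85487365722656), (64.44417572021484, 69.02656555175781), 0.2510316073894501)
handle top slope [ 0.09082102 -0.01161544] lateral
```

Run:
```python
from eye import *
im=dict(np.load("g_wrist.npz"));tp=np.array([0.49944595,0.0033307,0.13388834])
m,u,v,P,R,L=eyetool(im,tp,[-179.758987,-.167302667,-11.5990394])
q=P[(P[:,0]>.08)&(P[:,2]>-.004)];A=np.c_[q[:,:2],np.ones(len(q))];co=np.linalg.lstsq(A,q[:,2],rcond=None)[0];print("ring",co,len(q))
for a in np.arange(.02,.11,.01):
    s=(np.abs(L[...,1])<.005)&(np.abs(L[...,2])<.04)&(np.abs(L[...,0]-a)<.003);print(a,np.median(L[s][:,2]) if s.any() else None)
K=im["intrinsics"];T=im["pose"]
r=T[:3,:3]@np.array([(317.75-K[0,2])/K[0,0],-(63.85-K[1,2])/K[1,1],-1])
o=(T[:3,3]-tp)@R;d=r@R
# intersect z=co plane
t=(co[2]+co[:2]@o[:2]-o[2])/(d[2]-co[:2]@d[:2]);print("eye top in tool",o+t*d)
```

```text
ring [ 0.00501994 -0.00233148  0.00015171] 5939
0.02 -0.008227664395131035
0.03 -0.008123062072717287
0.039999999999999994 -0.00802080194284046
0.049999999999999996 -0.007962192170727177
0.06 -0.007863879966339343
0.06999999999999999 -0.0076058630885086
0.07999999999999999 0.0005000160813471211
0.09 None
0.09999999999999999 0.0008825380170678033
eye top in tool [ 0.08889852 -0.00053558  0.00059922]
```

Run:
```python
from h import *
for n in ("top","side"):
    im=dict(np.load(f"a_{n}.npz"));W=world(im)
    c0=np.array([.525,.24,.072]);
    d=np.abs((W-c0)@np.array([-.341,.034,.939]))
    m=(d<.006)&(np.abs(W[...,0]-.52)<.16)&(np.abs(W[...,1]-.24)<.11)&(W[...,2]>.025)
    k=cv2.morphologyEx(m.astype(np.uint8),cv2.MORPH_OPEN,np.ones((3,3)))
    _,l,st,_=cv2.connectedComponentsWithStats(k);m=l==1+np.argmax(st[1:,4])
    P=W[m];ce=P.mean(0);_,s,V=np.linalg.svd(P-ce,full_matrices=False);nn=V[2]*np.sign(V[2,2])
    xh=np.array([1,0,0])-nn*nn[0];xh/=np.linalg.norm(xh);yh=np.cross(nn,xh)
    q=np.c_[(P-ce)@xh,(P-ce)@yh].astype(np.float32)
    cnt=cv2.convexHull((q*1000))
    rect=cv2.minAreaRect(cnt);print(n,len(P),"ce",ce,"n",nn,"tilt",np.degrees(np.arccos(nn[2])),"updir yaw",np.degrees(np.arctan2(-nn[1],-nn[0])),"rect",rect)
    cx,cy=rect[0];C=ce+xh*cx/1000+yh*cy/1000;print("C",C)
    b=cv2.boxPoints(rect)
    e=b[1]-b[0];e2=b[2]-b[1];e=e if np.linalg.norm(e)>np.linalg.norm(e2) else e2;e=e*np.sign(e[0]);X=xh*e[0]+yh*e[1];X/=np.linalg.norm(X);print("X",X,"yaw",np.degrees(np.arctan2(X[1],X[0])),"foot",C+.095*X,"end",C+.095*X+.025*nn)
    print("pxfoot",proj(im,C+.095*X),"pxend",proj(im,C+.095*X+.025*nn))
    f=proj(im,C+.095*X).astype(int)
    cv2.imwrite(f"pics/peg_{n}.png",cv2.resize(im["color"][f[1]-25:f[1]+25,f[0]-30:f[0]+30,::-1],None,fx=12,fy=12,interpolation=cv2.INTER_NEAREST))
    print("crop origin",f-[30,25])
```

```text
top 5656 ce [0.54374204 0.24328547 0.0786807 ] n [-0.3393443   0.03891555  0.93985692] tilt 19.972458768170004 updir yaw -6.542023987555341 rect ((-2.7813949584960938, 1.0927963256835938), (150.95062255859375, 250.9713592529297), 83.03390502929688)
C [0.54112569 0.24433828 0.07769245]
X [ 0.93371836 -0.10724299  0.3415684 ] yaw -6.55204313932445 foot [0.62982893 0.2341502  0.11014145] end [0.62134533 0.23512309 0.13363787]
pxfoot [227.13493255 193.5523988 ] pxend [224.88545863 194.55836079]
crop origin [197 168]
side 5695 ce [0.54154688 0.25030898 0.07872102] n [-0.33886251  0.04005013  0.93998308] tilt 19.951285289428206 updir yaw -6.740512786698273 rect ((1.1440277099609375, -6.450164794921875), (157.31005859375, 249.82955932617188), 83.10885620117188)
C [0.54262322 0.24388116 0.07938291]
X [ 0.93403921 -0.10555393  0.34121712] yaw -6.447529529000857 foot [0.63135694 0.23385354 0.11179854] end [0.62288538 0.23485479 0.13529811]
pxfoot [238.89588221 274.03240926] pxend [241.75968992 265.59362779]
crop origin [208 249]
```

View pics/peg_top.png

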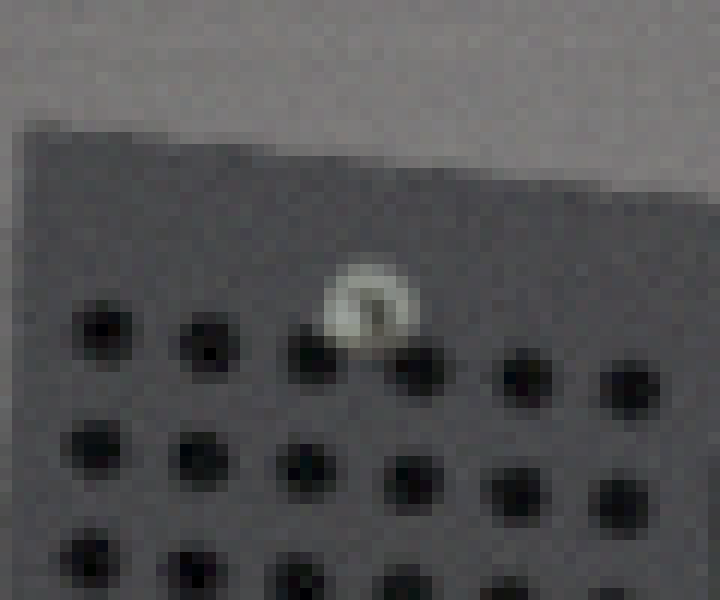

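View pics/peg_side.png

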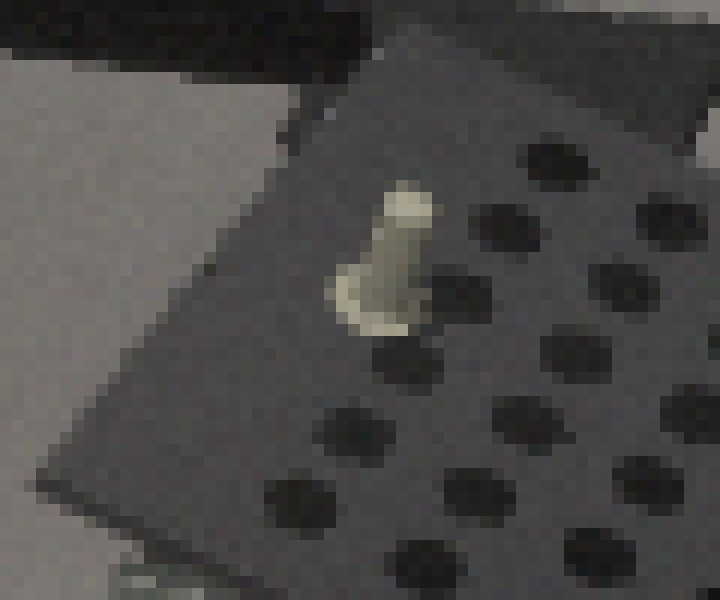

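Both cameras agree on the peg foot at about (0.6305, 0.234, 0.111). The board's tilt comes out at 20.0° and its yaw at -6.5°. In the side picture the peg end at (242,266) matches the prediction of (241.8,265.6). Next I'll compute the moves.

```bash
cat > go.py <<'E'
from station import manip
import numpy as np,sys
from scipy.spatial.transform import Rotation as Ro
n=np.array([-.3391,.0395,.94]);n/=np.linalg.norm(n)
y=np.radians(-6.5);X=np.array([np.cos(y),np.sin(y),0]);X-=n*(X@n);X/=np.linalg.norm(X)
FOOT=np.array([.6305,.234,.111]);RB=np.c_[X,-np.cross(n,X),-n]
EY=np.array([.0888,-.0005,.0066])
def tgt(h,dx=0,dy=0): return FOOT+n*h+X*dx-np.cross(n,X)*dy-RB@EY
def show(pos,R):
    s=manip.read_state();Rc=Ro.from_euler("xyz",s["tool_rot"],degrees=True)
    R=Ro.from_matrix(R)
    w=(Rc.inv()*R).as_rotvec(degrees=True)
    d=np.asarray(pos)-s["tool_pos"]
    print("now",s["time"],s["tool_pos"].round(4),s["tool_rot"].round(2),"w",s["grip_width"].round(4),"F",s["ft_force"].round(1))
    print("target",np.round(pos,4),R.as_euler("xyz",degrees=True).round(2))
    print("rotvec tool",w.round(2),"d now-frame",(1000*Rc.inv().apply(d)).round(1),"d after-rot frame",(1000*R.inv().apply(d)).round(1),"world",(1000*d).round(1))
if __name__=="__main__":
    h=float(sys.argv[1]);dx=float(sys.argv[2]) if len(sys.argv)>2 else 0
    show(tgt(h/1000,dx/1000),RB)
E
python3 go.py 60
```

```text
Traceback (most recent call last):
  File "go.py", line 19, in <module>
    show(tgt(h/1000,dx/1000),RB)
    ~~~~^^^^^^^^^^^^^^^^^^^^^^^^
  File "go.py", line 14, in show
    print("now",s["time"],s["tool_pos"].round(4),s["tool_rot"].round(2),"w",s["grip_width"].round(4),"F",s["ft_force"].round(1))
                                                                            ^^^^^^^^^^^^^^^^^^^^^
AttributeError: 'float' object has no attribute 'round'
```

```bash
sed -i 's/s\["grip_width"\].round(4)/round(s["grip_width"],4)/' go.py; python3 go.py 60
```

```text
now 6.5 [0.5023 0.0035 0.137 ] [-179.74   -0.59  -11.61] w 0.014 F [-0.  -0.4 -1.5]
target [0.5249 0.2456 0.1433] [179.94 -19.96  -6.48]
rotvec tool [ 0.61 19.35 -5.11] d now-frame [ -26.5 -241.7   -5.5] d after-rot frame [  -2.4 -243.    -7.8] world [ 22.6 242.    6.3]
```

>>> send_rows(deltas=[{"claw": 1,"delta_pos": [0,0,-40],"angular": [0,0,0]},{"claw": 1,"delta_pos": [0,0,-40],"angular": [0,0,0]},{"claw": 1,"delta_pos": [0,0,0],"angular": [0.2,6.5,-1.7]},{"claw": 1,"delta_pos": [0,0,0],"angular": [0.2,6.5,-1.7]},{"claw": 1,"delta_pos": [0,0,0],"angular": [0.2,6.5,-1.7]}])

```text
time: 7.12
tool_pos: [0.5022, 0.0046, 0.222]
tool_rot: [179.9, -20.7, -6.2]
ft_force: [-0.3, 0.5, -1.8]
grip_width: 0.0141
```

```bash
python3 go.py 80
```

```text
now 7.125 [0.5022 0.0046 0.222 ] [179.94 -20.71  -6.22] w 0.0141 F [-0.3  0.5 -1.8]
target [0.5181 0.2463 0.1621] [179.94 -19.96  -6.48]
rotvec tool [-0.09 -0.75  0.25] d now-frame [ -30.9 -242.1   52.1] d after-rot frame [ -31.2 -242.1   52.2] world [ 15.9 241.8 -59.9]
```

>>> send_rows(deltas=[{"claw": 1,"delta_pos": [0,-50,0],"angular": [0,-0.7,0.2]},{"claw": 1,"delta_pos": [0,-50,0],"angular": [0,0,0]},{"claw": 1,"delta_pos": [-10,-50,0],"angular": [0,0,0]},{"claw": 1,"delta_pos": [-10,-50,10],"angular": [0,0,0]},{"claw": 1,"delta_pos": [-10,-40,20],"angular": [0,0,0]}])

```text
time: 7.75
tool_pos: [0.5096, 0.2468, 0.1843]
tool_rot: [179.5, -20.6, -6.4]
ft_force: [0.9, -1.9, -1.5]
grip_width: 0.0141
```

```bash
python3 go.py 60
python3 - <<'E'
from station import manip
from h import *
for n in ["wrist","side"]:
  im=manip.get_image(n)
  cv2.imwrite(f"pics/h_{n}.png",im["color"][:,:,::-1])
  np.savez(f"h_{n}.npz",**im)
E
```

```text
now 7.75 [0.5096 0.2468 0.1843] [179.5  -20.58  -6.45] w 0.0141 F [ 0.9 -1.9 -1.5]
target [0.5249 0.2456 0.1433] [179.94 -19.96  -6.48]
rotvec tool [ 0.44 -0.62  0.03] d now-frame [ 0.  -0.9 43.8] d after-rot frame [ 0.5 -0.5 43.8] world [ 15.4  -1.3 -41. ]
```

View pics/h_wrist.png

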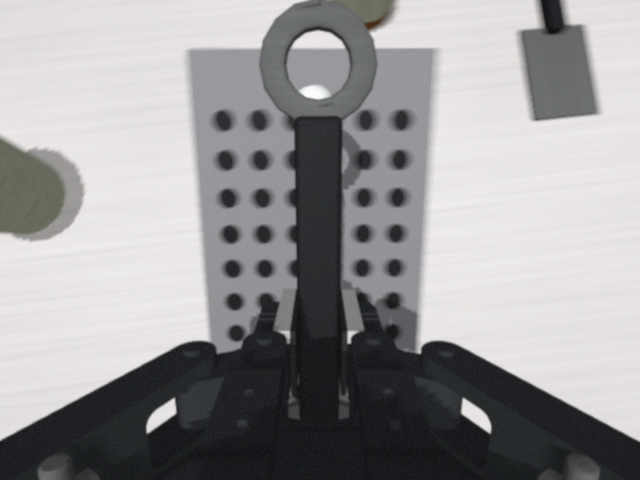

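View pics/h_side.png

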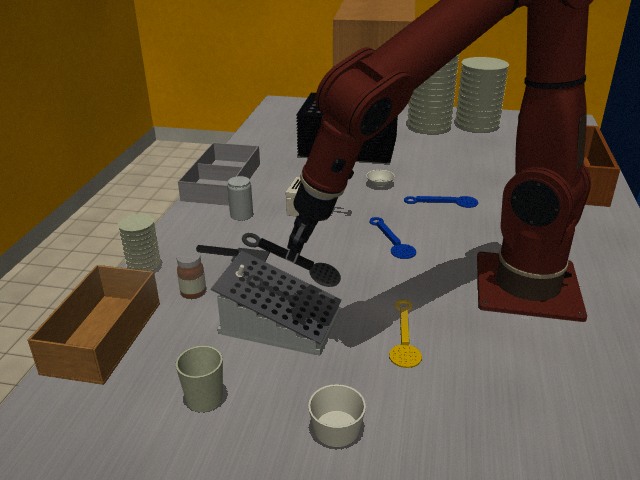

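The peg's white top shows at (316,93) through the lower part of the hole, whose centre is (318,63). The handle is central on the board. I'll go down to just above the peg.

>>> send_rows(deltas=[{"claw": 1,"delta_pos": [0,0,30],"angular": [0.4,-0.6,0]},{"claw": 1,"delta_pos": [0,0,25],"angular": [0,0,0]},{"claw": 1,"delta_pos": [0,0,8],"angular": [0,0,0]},{"claw": 1,"delta_pos": [0,0,0],"angular": [0,0,0]}])

```text
time: 8.35
tool_pos: [0.5268, 0.2443, 0.1223]
tool_rot: [-179.9, -19.2, -6.5]
ft_force: [-0.4, -0.6, -0.9]
grip_width: 0.0142
```

```bash
cat > pv.py <<'E'
import sys
from go import *
from h import *
tag=sys.argv[1]
show(tgt(float(sys.argv[2])/1000),RB)
s=manip.read_state();R=Ro.from_euler("xyz",s["tool_rot"],degrees=True).as_matrix()
eu=s["tool_pos"]+R@EY
r=(eu-FOOT);print("eye rel foot in board: x %.1f y %.1f z %.1f mm"%tuple(1000*np.array([r@X,r@np.cross(n,X),r@n])))
for nm in ["wrist","side"]:
  im=manip.get_image(nm);np.savez(f"{tag}_{nm}.npz",**im)
  print(nm,"eye",proj(im,eu).round(1),"pegend",proj(im,FOOT+.025*n).round(1),"foot",proj(im,FOOT).round(1))
  c=im["color"][:,:,::-1]
  if nm=="side":
    p=proj(im,FOOT).astype(int);c=cv2.resize(c[p[1]-60:p[1]+60,p[0]-60:p[0]+100],None,fx=5,fy=5,interpolation=cv2.INTER_CUBIC);print("crop org",p-60)
  cv2.imwrite(f"pics/{tag}_{nm}.png",c)
E
python3 pv.py i 30
```

```text
now 8.35 [0.5268 0.2443 0.1223] [-179.88  -19.19   -6.53] w 0.0142 F [-0.4 -0.6 -0.9]
target [0.5351 0.2444 0.1151] [179.94 -19.96  -6.48]
rotvec tool [-0.16  0.77 -0.05] d now-frame [ 5.4 -1.   9.6] d after-rot frame [ 5.3 -1.   9.6] world [ 8.3  0.  -7.2]
eye rel foot in board: x -5.4 y -1.1 z 38.4 mm
wrist eye [318.1  67.2] pegend [315.4  57.3] foot [316.   67.6]
side eye [246.2 262.2] pegend [242.2 266. ] foot [239.3 274.4]
crop org [179 214]
```

View pics/i_wrist.png

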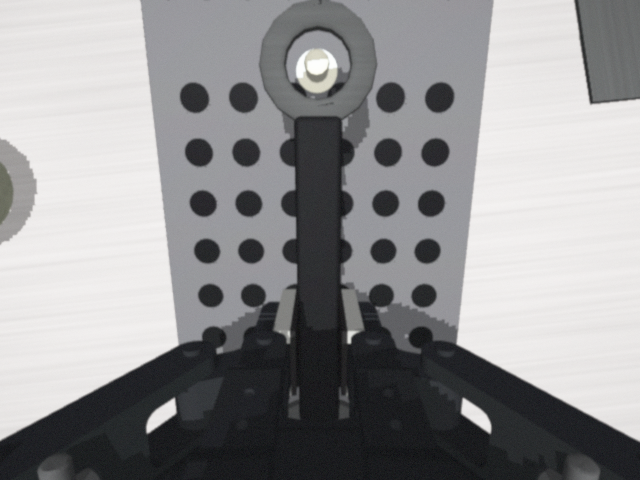

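View pics/i_side.png

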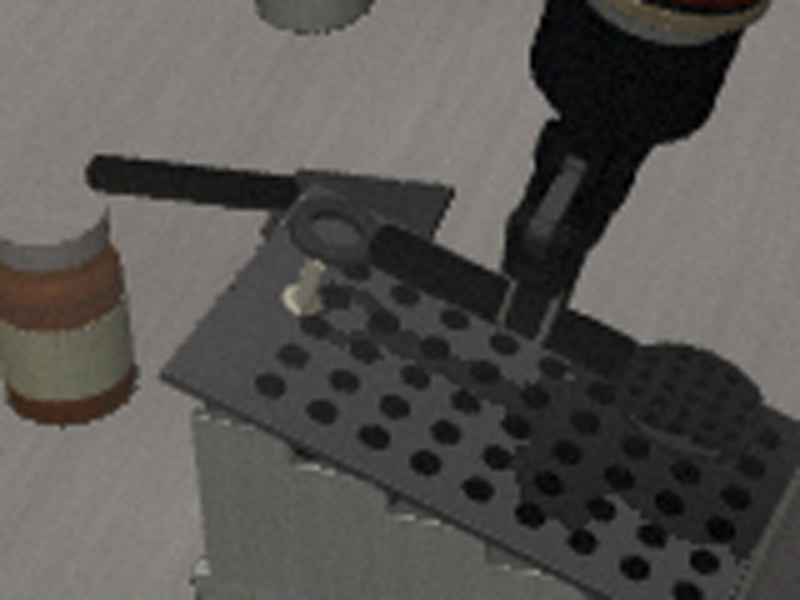

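In the wrist view the peg top sits inside the hole at (317,63), with the hole centre at (318,64). The side view shows the ring above the peg and aligned with it. I'll correct the tilt and lower it onto the peg.

>>> send_rows(deltas=[{"claw": 1,"delta_pos": [3,-0.5,0],"angular": [-0.2,0.8,0]},{"claw": 1,"delta_pos": [0,0,10],"angular": [0,0,0]},{"claw": 1,"delta_pos": [0,0,8],"angular": [0,0,0]}])

```text
time: 8.82
tool_pos: [0.5375, 0.2436, 0.1104]
tool_rot: [-179.8, -20.3, -6.8]
ft_force: [0.0, -0.2, -2.0]
grip_width: 0.014
```

```bash
python3 pv.py j 6
```

```text
now 8.825 [0.5375 0.2436 0.1104] [-179.81  -20.27   -6.84] w 0.014 F [ 0.  -0.2 -2. ]
target [0.5432 0.2434 0.0925] [179.94 -19.96  -6.48]
rotvec tool [-0.12 -0.31 -0.33] d now-frame [-0.9 -0.5 18.8] d after-rot frame [-0.8 -0.5 18.8] world [  5.7  -0.1 -17.9]
eye rel foot in board: x 0.8 y -1.0 z 25.3 mm
wrist eye [318.1  67.2] pegend [315.2  69.8] foot [315.8  80.2]
side eye [242.  265.5] pegend [242.2 266. ] foot [239.3 274.4]
crop org [179 214]
```

View pics/j_wrist.png

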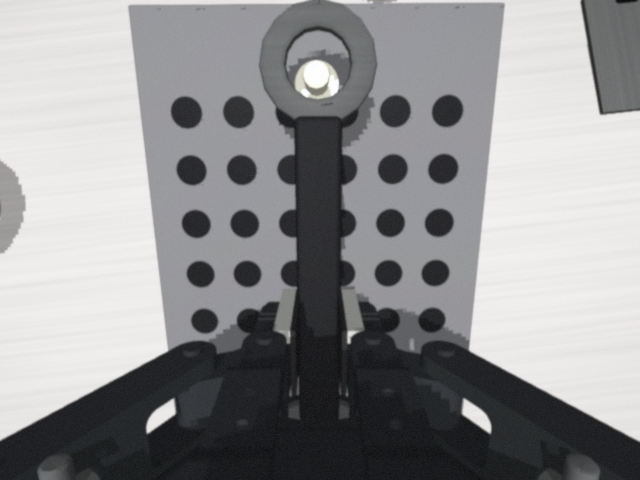

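View pics/j_side.png

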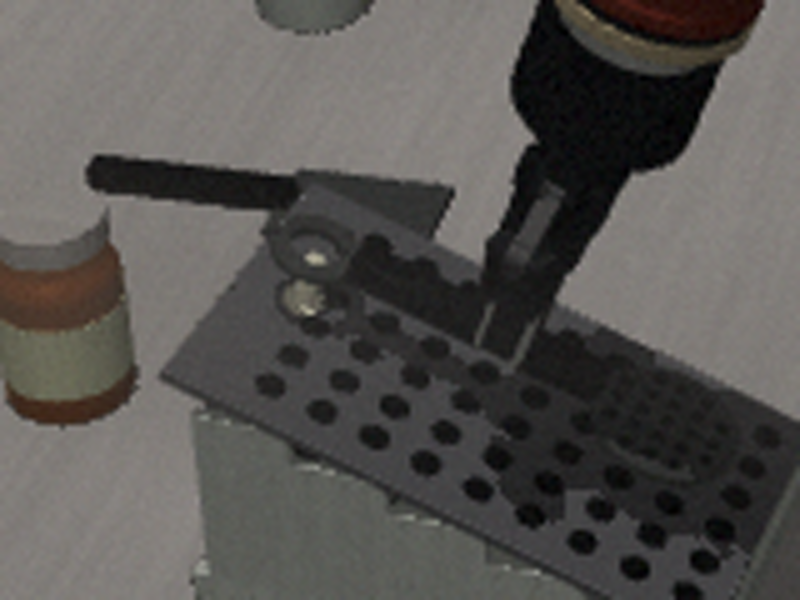

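The peg top is at (316,74), about 3.4 mm down-slope of the hole centre at (318,64) (2.9 px/mm). I'll shift back and lower it over the peg.

>>> send_rows(deltas=[{"claw": 1,"delta_pos": [-3.5,-0.5,0],"angular": [0,-0.3,-0.3]},{"claw": 1,"delta_pos": [0,0,7],"angular": [0,0,0]}])

```text
time: 9.18
tool_pos: [0.5365, 0.2445, 0.1038]
tool_rot: [-179.9, -20.0, -6.5]
ft_force: [0.2, 0.3, -0.7]
grip_width: 0.0138
```

```bash
python3 pv.py k 3
```

```text
now 9.175 [0.5365 0.2445 0.1038] [-179.86  -19.98   -6.53] w 0.0138 F [ 0.2  0.3 -0.7]
target [0.5443 0.2433 0.0897] [179.94 -19.96  -6.48]
rotvec tool [-0.17 -0.02 -0.05] d now-frame [ 2.6  0.4 15.9] d after-rot frame [ 2.6  0.3 15.9] world [  7.8  -1.2 -14. ]
eye rel foot in board: x -2.6 y 0.3 z 18.9 mm
wrist eye [318.   67.3] pegend [318.8  55.8] foot [318.9  68.4]
side eye [242.5 268.7] pegend [242.2 266. ] foot [239.3 274.4]
crop org [179 214]
```

View pics/k_wrist.png

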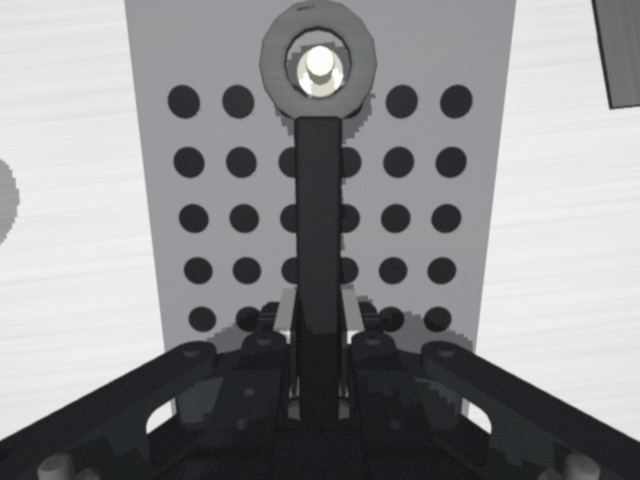

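The peg end at (320,60) now goes through the hole, and the collar at (320,74) is centred. I'll lower on.

>>> send_rows(deltas=[{"claw": 1,"delta_pos": [0,0,6],"angular": [0,0,0]},{"claw": 1,"delta_pos": [0,0,5],"angular": [0,0,0]}])

```text
time: 9.52
tool_pos: [0.5404, 0.2436, 0.0929]
tool_rot: [-179.9, -20.0, -6.6]
ft_force: [-0.5, 0.8, -1.5]
grip_width: 0.014
```

```bash
python3 pv.py l 2
```

```text
now 9.525 [0.5404 0.2436 0.0929] [-179.88  -19.96   -6.58] w 0.014 F [-0.5  0.8 -1.5]
target [0.5446 0.2433 0.0888] [179.94 -19.96  -6.48]
rotvec tool [-0.15  0.   -0.09] d now-frame [ 2.6 -0.2  5.3] d after-rot frame [ 2.6 -0.2  5.3] world [ 4.2 -0.3 -4.1]
eye rel foot in board: x -2.5 y -0.3 z 7.3 mm
wrist eye [318.1  67.2] pegend [316.9  48.2] foot [317.3  63.1]
side eye [241.2 272.4] pegend [242.2 266. ] foot [239.3 274.4]
crop org [179 214]
```

View pics/l_wrist.png

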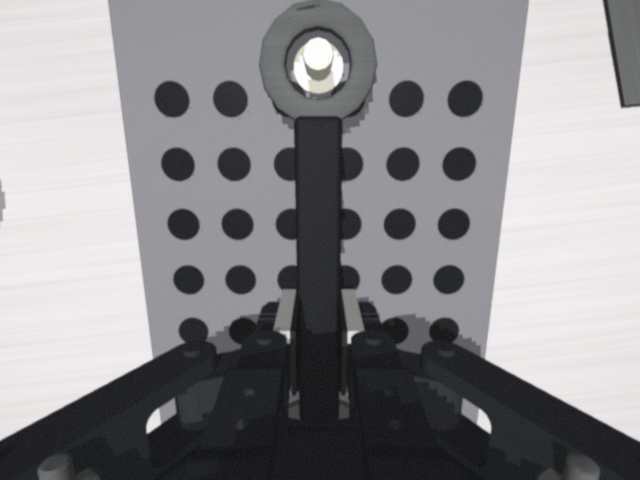

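View pics/l_side.png

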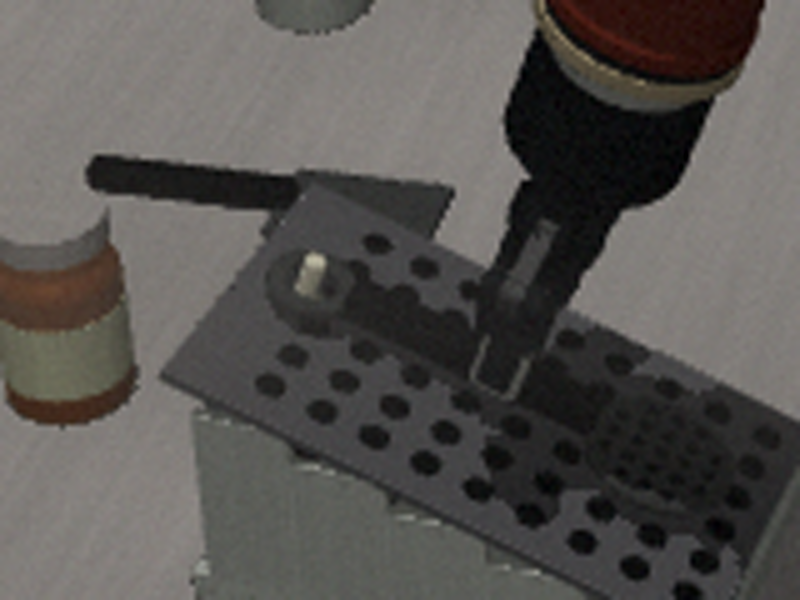

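The ring is now round the peg, centred both ways. I'll lower the last few millimetres to contact.

>>> send_rows(deltas=[{"claw": 1,"delta_pos": [0,0,3],"angular": [0,0,0]},{"claw": 1,"delta_pos": [0,0,2],"angular": [0,0,0]}])

```text
time: 9.88
tool_pos: [0.5419, 0.2436, 0.0877]
tool_rot: [-179.9, -19.9, -6.5]
ft_force: [0.3, -0.1, -1.3]
grip_width: 0.0141
```

```bash
python3 go.py 0
```

```text
now 9.875 [0.5419 0.2436 0.0877] [-179.9   -19.93   -6.54] w 0.0141 F [ 0.3 -0.1 -1.3]
target [0.5453 0.2432 0.0869] [179.94 -19.96  -6.48]
rotvec tool [-0.14  0.03 -0.05] d now-frame [2.9 0.1 1.9] d after-rot frame [2.9 0.1 1.9] world [ 3.4 -0.5 -0.8]
```

>>> send_rows(deltas=[{"claw": 0.3,"delta_pos": [0,0,0],"angular": [0,0,0]},{"claw": 0.0,"delta_pos": [0,0,0],"angular": [0,0,0]},{"claw": -0.3,"delta_pos": [0,0,0],"angular": [0,0,0]},{"claw": -0.3,"delta_pos": [0,0,0],"angular": [0,0,0]}])

```text
time: 10.38
tool_pos: [0.5423, 0.2441, 0.0883]
tool_rot: [-179.9, -20.0, -6.5]
ft_force: [-0.3, -1.2, 1.1]
grip_width: 0.0555
```

```bash
python3 pv.py m 0
```

```text
now 10.375 [0.5423 0.2441 0.0883] [-179.86  -19.99   -6.53] w 0.0555 F [-0.3 -1.2  1.1]
target [0.5453 0.2432 0.0869] [179.94 -19.96  -6.48]
rotvec tool [-0.18 -0.03 -0.04] d now-frame [2.3 0.6 2.4] d after-rot frame [2.3 0.6 2.4] world [ 2.9 -0.9 -1.4]
eye rel foot in board: x -2.3 y 0.6 z 2.4 mm
wrist eye [318.1  67.2] pegend [319.7  45.3] foot [319.7  61.3]
side eye [240.4 274.2] pegend [242.2 266. ] foot [239.3 274.4]
crop org [179 214]
```

View pics/m_wrist.png

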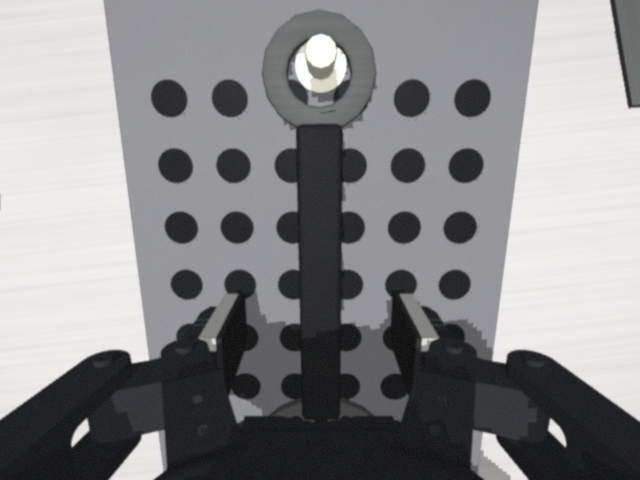

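View pics/m_side.png

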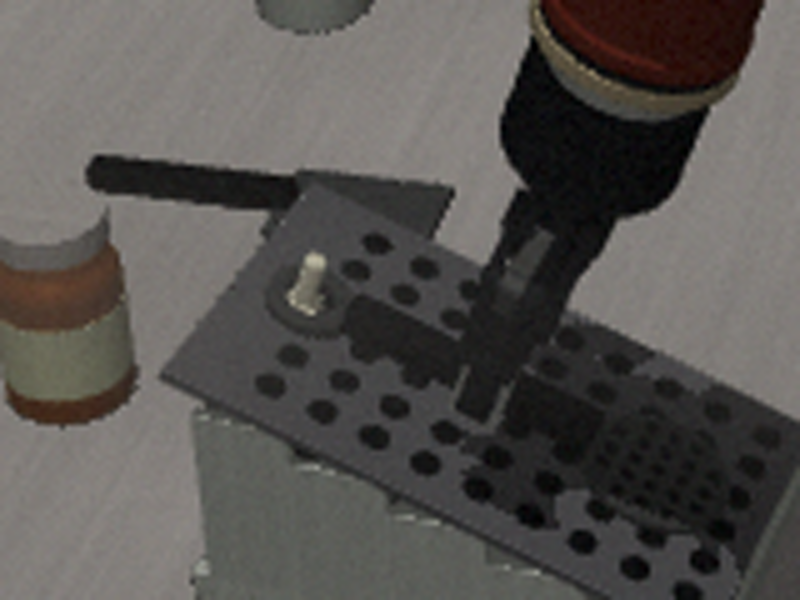

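The skimmer lies flat on the board with its ring round the peg at wrist (320,65), and the fingers are clear of the handle. I'll retreat straight out and then look at the lever.

>>> send_rows(deltas=[{"claw": -0.3,"delta_pos": [0,0,-25],"angular": [0,0,0]},{"claw": -0.3,"delta_pos": [0,0,-50],"angular": [0,0,0]},{"claw": -0.3,"delta_pos": [0,0,-50],"angular": [0,0,0]},{"claw": 1,"delta_pos": [0,0,-30],"angular": [0,0,0]},{"claw": 1,"delta_pos": [0,60,0],"angular": [0,0,0]}])

```text
time: 11.1
tool_pos: [0.4809, 0.1931, 0.2385]
tool_rot: [-179.8, -19.9, -6.2]
ft_force: [1.8, -1.5, -0.5]
grip_width: 0.0195
```

Run:
```python
from station import manip
from h import *
s=manip.read_state();print(s["tool_pos"],s["tool_rot"],s["joint_positions"])
for n in ["top","side"]:
  im=manip.get_image(n);np.savez(f"n_{n}.npz",**im)
c=dict(np.load("n_top.npz"))["color"][:,:,::-1]
a=cv2.resize(c[175:275,385:465],None,fx=5,fy=5,interpolation=cv2.INTER_CUBIC)
c=dict(np.load("n_side.npz"))["color"][:,:,::-1]
b=cv2.resize(c[145:245,270:370],None,fx=4,fy=5,interpolation=cv2.INTER_CUBIC)
cv2.imwrite("pics/n.png",np.hstack([a,b]))
cv2.imwrite("pics/n_side.png",c)
```

```text
[0.48091758 0.19309147 0.23847761] [-179.81309882  -19.94471458   -6.17999838] [ -15.36064854   -7.70545027  -18.69340789  114.78910746   12.06866842
   57.59225814 -135.52658477]
```

View pics/n.png

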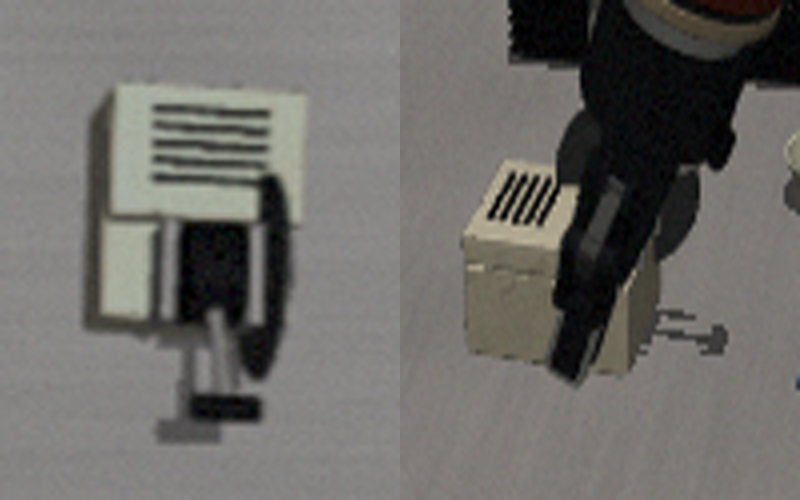

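View pics/n_side.png

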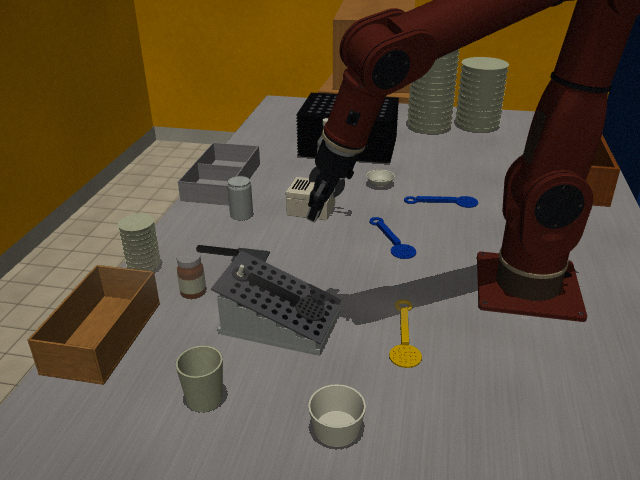

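The skimmer still hangs in the side view. The crossbar is at crop (226,408), which is top pixel (430.2,256.6), with the disc to its right (robot's -y). Next I'll triangulate the bar using the first pictures.

Run:
```python
from h import *
t=dict(np.load("n_top.npz"));s=dict(np.load("a_side.npz"));W=world(t);Ws=world(s)
print("top bar ray z=.134",ray(t,430.2,256.6,.134),"depth",W[254:260,425:436,2].round(3))
v,u=np.mgrid[0:480,0:640]
m=(np.abs(W[...,2]-.131)<.006)&(u>418)&(u<444)&(v>250)&(v<264);P=W[m];print(m.sum(),P.mean(0),P.min(0),P.max(0),u[m].mean(),v[m].mean())
q=P[:,:2]-P[:,:2].mean(0);_,sv,V=np.linalg.svd(q);print("bar dir",V[0],sv,np.degrees(np.arctan2(-V[0][0]*np.sign(V[0][1]),abs(V[0][1]))))
c=s["color"][:,:,::-1];cv2.imwrite("pics/o.png",cv2.resize(c[150:230,280:370],None,fx=7,fy=7,interpolation=cv2.INTER_CUBIC))
# box top back
m=(np.abs(W[...,2]-.078)<.006)&(u>400)&(u<450)&(v>190)&(v<225)
hull=cv2.minAreaRect((W[m][:,:2]*1000).astype(np.float32));print("boxtop",m.sum(),hull)
for p in [(349,174),(350,174),(348,175)]:print("side",p,Ws[p[1],p[0]])
print("side proj of top est",proj(s,ray(t,430.2,256.6,.127)))
```

```text
top bar ray z=.134 [ 0.46811433 -0.26065665  0.134     ] depth [[ 0.131  0.134  0.131  0.129  0.129  0.133  0.132  0.131  0.129  0.132
   0.133]
 [ 0.138  0.134  0.135  0.134  0.139  0.132  0.133  0.132  0.136  0.136
   0.131]
 [ 0.133  0.132  0.136  0.137  0.129  0.13   0.134  0.132  0.133  0.136
   0.133]
 [ 0.138  0.131  0.132  0.132  0.131  0.133  0.134  0.137  0.13   0.133
   0.134]
 [ 0.133  0.132  0.135  0.134  0.131  0.13   0.134  0.13   0.133  0.131
   0.13 ]
 [-0.002  0.127  0.128  0.126  0.131  0.13   0.13   0.129  0.131  0.131
   0.127]]
80 [ 0.4691854  -0.25989605  0.13189611] [ 0.46259874 -0.27530048  0.12570788] [ 0.48029187 -0.2433424   0.13662375] 429.6625 256.2625
bar dir [0.04994344 0.99875205] [0.08194477 0.04010262] -2.8627392728048315
boxtop 983 ((599.9788818359375, -267.5435791015625), (100.20454406738281, 85.38508605957031), 87.42760467529297)
side (349, 174) [ 0.47163596 -0.24907281  0.13503013]
side (350, 174) [ 0.46953152 -0.25344239  0.13316448]
side (348, 175) [ 0.47315988 -0.24137288  0.1355045 ]
side proj of top est [350.68001917 174.66742994]
```

View pics/o.png

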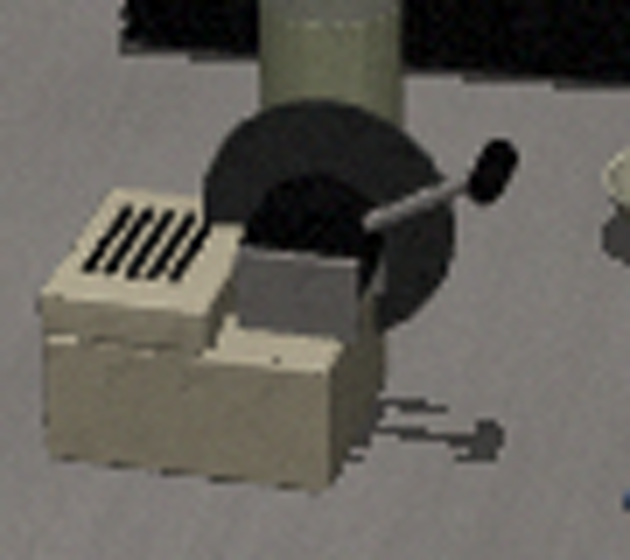

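Both views agree on the bar centre: (0.468, -0.260, 0.127). The side view sees it at (350.3,174.3) and the prediction was (350.7,174.7). The box yaw is about -3°. The disc sits behind and to the right of it, and the 20° tilt keeps the hand clear. I'll move above the bar with closed fingers.

>>> send_rows(deltas=[{"claw": 1,"delta_pos": [0,55,0],"angular": [0,0,0]},{"claw": 1,"delta_pos": [6,58,2],"angular": [0,0,0]},{"claw": 1,"delta_pos": [6,58,2],"angular": [0,0,0]},{"claw": 1,"delta_pos": [6,58,2],"angular": [0,0,0]},{"claw": 1,"delta_pos": [6,58,2],"angular": [0,0,0]}])

```text
time: 11.82
tool_pos: [0.4716, -0.109, 0.2384]
tool_rot: [180.0, -20.1, -6.5]
ft_force: [1.0, 1.0, 0.6]
grip_width: -0.0
```

>>> send_rows(deltas=[{"claw": 1,"delta_pos": [5,58,2],"angular": [0,0,0]},{"claw": 1,"delta_pos": [5,50,2],"angular": [0,0,0]},{"claw": 1,"delta_pos": [0,0,0],"angular": [0,0,0]}])

```text
time: 12.2
tool_pos: [0.4684, -0.2258, 0.2388]
tool_rot: [179.9, -20.2, -6.9]
ft_force: [0.0, 1.3, -0.2]
grip_width: -0.0001
```

```bash
cat > gl.py <<'E'
from go import *
a=np.radians(float(sys.argv[4]) if len(sys.argv)>4 else -3.)
R=Ro.from_euler("xyz",[180,-20,np.degrees(a)],degrees=True).as_matrix()
show([float(q) for q in sys.argv[1:4]],R)
print(manip.read_state()["joint_positions"].round(1))
E
python3 gl.py .468 -.26 .16
```

```text
now 12.2 [ 0.4684 -0.2258  0.2388] [179.94 -20.17  -6.88] w -0.0001 F [ 0.   1.3 -0.2]
target [ 0.468 -0.26   0.16 ] [180. -20.  -3.]
rotvec tool [ 1.39 -0.17 -3.64] d now-frame [-23.7  33.9  75.3] d after-rot frame [-25.6  34.1  74.5] world [ -0.4 -34.2 -78.8]
[ -1.7 -12.2  23.5 117.6  -0.4  54.1 -74.5]
```

>>> send_rows(deltas=[{"claw": 1,"delta_pos": [0,34,0],"angular": [1.4,0,-3.6]},{"claw": 1,"delta_pos": [-13,0,37],"angular": [0,0,0]},{"claw": 1,"delta_pos": [-13,0,37],"angular": [0,0,0]},{"claw": 1,"delta_pos": [0,0,0],"angular": [0,0,0]}])

```text
time: 12.7
tool_pos: [0.4664, -0.2585, 0.1594]
tool_rot: [-180.0, -20.2, -2.8]
ft_force: [0.2, 0.2, 0.4]
grip_width: 0.0003
```

```bash
python3 gl.py .468 -.26 .14
python3 - <<'E'
from station import manip
from h import *
c=[]
for n in ["wrist","side","top"]:
  im=manip.get_image(n);np.savez(f"q_{n}.npz",**im);c.append(im["color"][:,:,::-1])
cv2.imwrite("pics/q_wrist.png",c[0])
a=cv2.resize(c[1][120:245,270:370],(400,500),interpolation=cv2.INTER_CUBIC)
b=cv2.resize(c[2][190:290,390:470],(400,500),interpolation=cv2.INTER_CUBIC)
cv2.imwrite("pics/q.png",np.hstack([a,b]))
E
```

```text
now 12.7 [ 0.4664 -0.2585  0.1594] [-179.97  -20.24   -2.83] w 0.0003 F [0.2 0.2 0.4]
target [ 0.468 -0.26   0.14 ] [180. -20.  -3.]
rotvec tool [-0.09 -0.24  0.16] d now-frame [-5.1  1.5 18.8] d after-rot frame [-5.   1.4 18.8] world [  1.6  -1.5 -19.4]
[ -2.3  -5.2  31.8 121.8  -9.   44.9 -57.7]
```

View pics/q_wrist.png

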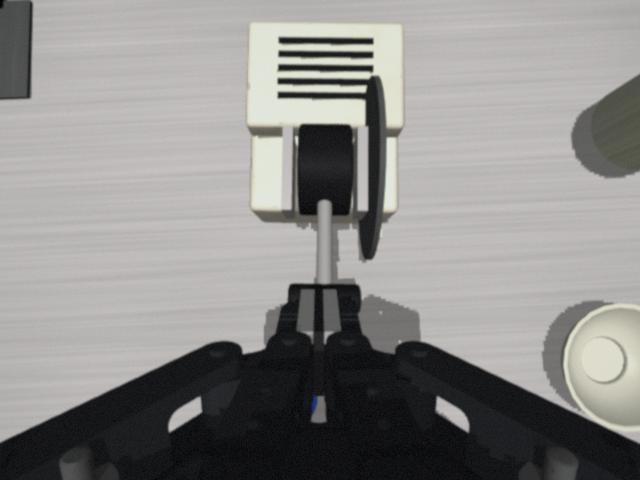

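View pics/q.png

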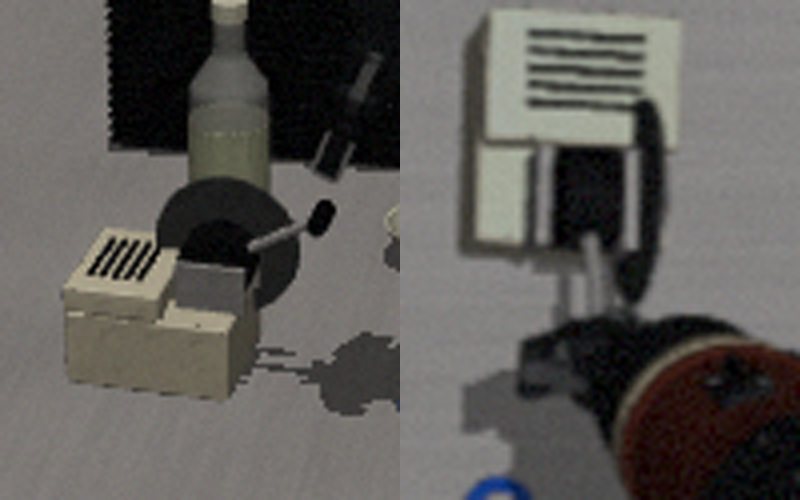

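The closed fingers are right above the bar: in the wrist view the lever rod at x≈324 lines up with the fingers at 319. I'll press down along the lever's arc.

>>> send_rows(deltas=[{"claw": 1,"delta_pos": [-9,1.5,21],"angular": [0,0,0]},{"claw": 1,"delta_pos": [-6,0,9],"angular": [0,0,0]},{"claw": 1,"delta_pos": [-6,0,9],"angular": [0,0,0]}])

```text
time: 13.22
tool_pos: [0.4632, -0.2615, 0.1237]
tool_rot: [180.0, -20.8, -2.7]
ft_force: [-34.3, 3.4, 22.2]
grip_width: 0.0003
```

```bash
python3 gl.py .4546 -.26 .0916
```

```text
now 13.225 [ 0.4632 -0.2615  0.1237] [179.98 -20.78  -2.74] w 0.0003 F [-34.3   3.4  22.2]
target [ 0.4546 -0.26    0.0916] [180. -20.  -3.]
rotvec tool [-0.08 -0.78  0.25] d now-frame [-19.5  -1.1  26.9] d after-rot frame [-19.1  -1.1  27.2] world [ -8.6   1.5 -32.1]
[ -2.3  -2.6  33.4 124.6 -13.1  39.9 -52.7]
```

There is an unexpected 34 N force in -x, so the fingertips are catching the bar from its front. I'll look at it.

Run:
```python
from station import manip
from h import *
c=[]
for n in ["wrist","side"]:
  im=manip.get_image(n);np.savez(f"r_{n}.npz",**im);c.append(im["color"][:,:,::-1])
a=cv2.resize(c[1][135:225,290:370],(530,600),interpolation=cv2.INTER_CUBIC)
cv2.imwrite("pics/r.png",a)
cv2.imwrite("pics/r_wrist.png",c[0])
s=manip.read_state();print(s["tool_pos"],s["ft_force"])
```

```text
[ 0.46357459 -0.26146829  0.12303285] [-17.54822366   2.27504718  13.75664239]
```

View pics/r.png

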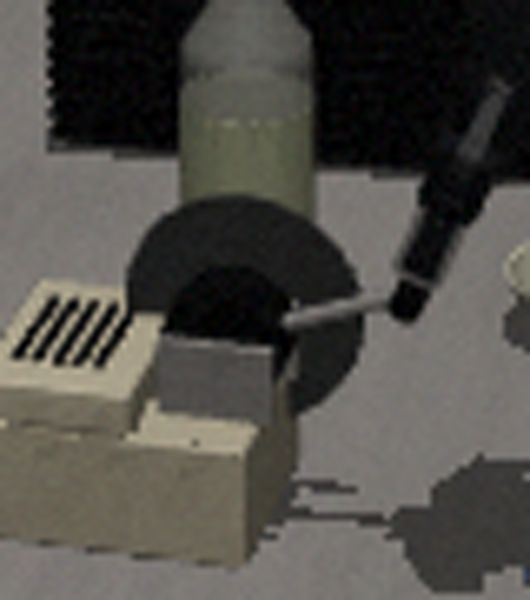

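View pics/r_wrist.png

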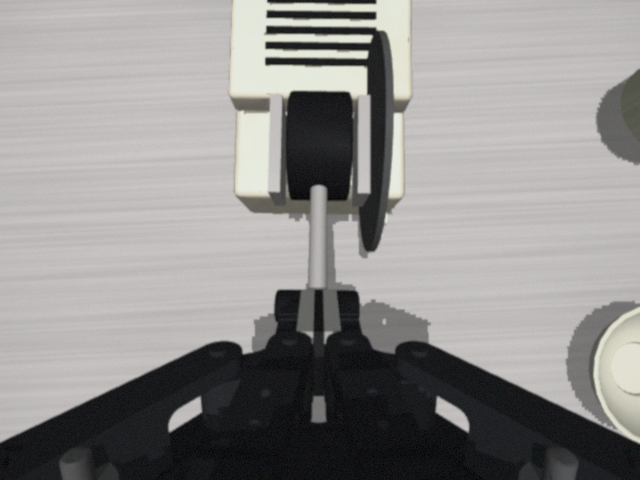

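The tip is on the bar and the lever has begun to turn. The side force is friction: the bar moves outward on its arc and I'm holding it too far in. I'll follow the arc with more -x.

>>> send_rows(deltas=[{"claw": 1,"delta_pos": [-9,0,7],"angular": [0,0,0]}])

```text
time: 13.45
tool_pos: [0.4584, -0.2615, 0.1149]
tool_rot: [180.0, -21.0, -2.8]
ft_force: [0.9, 0.5, 1.5]
grip_width: -0.0001
```

>>> send_rows(deltas=[{"claw": 1,"delta_pos": [-8,0,8],"angular": [0,0,0]}])

```text
time: 13.58
tool_pos: [0.455, -0.2615, 0.1058]
tool_rot: [179.9, -21.2, -2.7]
ft_force: [1.6, 1.8, 6.6]
grip_width: -0.0003
```

>>> send_rows(deltas=[{"claw": 1,"delta_pos": [-5,0,11],"angular": [0,0.5,0]}])

```text
time: 13.7
tool_pos: [0.4533, -0.2614, 0.0935]
tool_rot: [180.0, -21.6, -2.8]
ft_force: [-7.0, 1.7, 3.7]
grip_width: 0.0001
```

>>> send_rows(deltas=[{"claw": 1,"delta_pos": [-4,0,12],"angular": [0,0,0]}])

```text
time: 13.82
tool_pos: [0.4531, -0.2615, 0.0804]
tool_rot: [-180.0, -21.6, -2.8]
ft_force: [-5.3, 1.0, 7.0]
grip_width: -0.0001
```

```bash
python3 gl.py .463 -.26 .0565
```

```text
now 13.825 [ 0.4531 -0.2615  0.0804] [-179.98  -21.58   -2.79] w -0.0001 F [-5.3  1.   7. ]
target [ 0.463  -0.26    0.0565] [180. -20.  -3.]
rotvec tool [-0.1  -1.58  0.19] d now-frame [ 0.4 -2.  25.8] d after-rot frame [ 1.1 -2.  25.8] world [  9.9   1.5 -23.9]
[ -1.9   0.5  35.  128.5 -20.   33.8 -44.8]
```

>>> send_rows(deltas=[{"claw": 1,"delta_pos": [-3,0,12],"angular": [0,0,0]}])

```text
time: 13.95
tool_pos: [0.4543, -0.2616, 0.0679]
tool_rot: [-180.0, -21.6, -2.8]
ft_force: [-1.1, 1.0, 5.0]
grip_width: 0.0005
```

>>> send_rows(deltas=[{"claw": 1,"delta_pos": [-1,0,12],"angular": [0,0,0]}])

```text
time: 14.08
tool_pos: [0.4574, -0.2618, 0.056]
tool_rot: [-179.9, -21.6, -2.8]
ft_force: [-4.5, 1.9, 6.9]
grip_width: -0.0002
```

```bash
python3 gl.py .463 -.26 .0565;  python3 - <<'E'
from station import manip
from h import *
c=[]
for n in ["wrist","side"]:
  im=manip.get_image(n);np.savez(f"s_{n}.npz",**im);c.append(im["color"][:,:,::-1])
a=cv2.resize(c[1][145:235,290:370],(530,600),interpolation=cv2.INTER_CUBIC)
cv2.imwrite("pics/s.png",a)
cv2.imwrite("pics/s_side.png",c[1])
s=manip.read_state();print(s["tool_pos"],s["ft_force"])
E
```

```text
now 14.075 [ 0.4574 -0.2618  0.056 ] [-179.93  -21.58   -2.84] w -0.0002 F [-4.5  1.9  6.9]
target [ 0.463  -0.26    0.0565] [180. -20.  -3.]
rotvec tool [-0.13 -1.58  0.15] d now-frame [ 5.3 -2.1  1.5] d after-rot frame [ 5.3 -2.1  1.4] world [5.6 1.8 0.5]
[ -1.5   4.1  35.  129.2 -26.   31.1 -39.3]
[ 0.45751249 -0.26177837  0.05566908] [-5.70388553  1.01003718  7.10260606]
```

View pics/s.png

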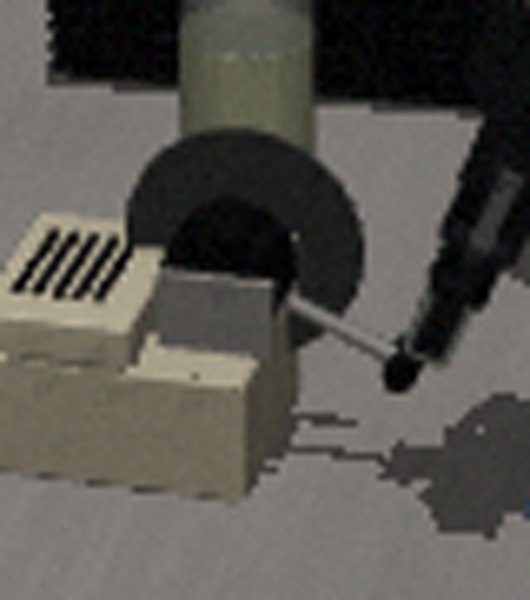

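View pics/s_side.png

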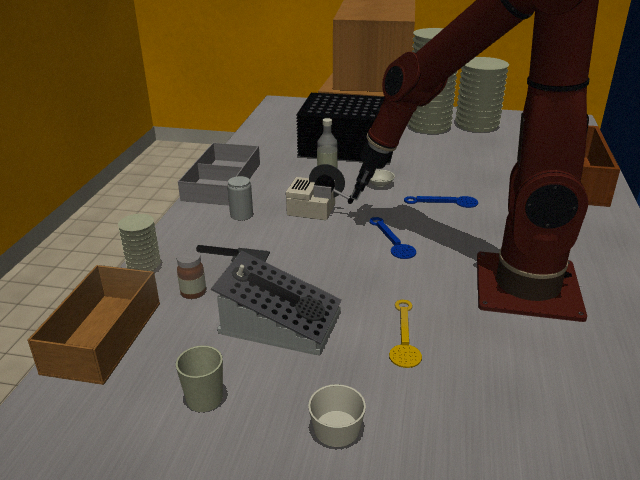

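```bash
cat > dial.py <<'E'
from h import *
import sys
im=dict(np.load(sys.argv[1]));b=np.array([.468,-.26,.127]);a=np.radians(-2.8);bx=np.array([np.cos(a),np.sin(a),0])
ax=b+.0736*bx;ax[2]=.085
for th in (0,.3,.6,.7,.8,.85,.9,.95,1.0):
    e=np.radians(30)-th
    print(th,proj(im,ax-bx*.085*np.cos(e)+np.array([0,0,.085*np.sin(e)])).round(1), "z",round(.085+.085*np.sin(e),4))
E
python3 dial.py s_side.npz
```

```text
0 [350.9 174.9] z 0.1275
0.3 [354. 183.] z 0.1038
0.6 [354.5 191.2] z 0.0785
0.7 [354.  193.8] z 0.0701
0.8 [353.3 196.4] z 0.0618
0.85 [352.8 197.6] z 0.0577
0.9 [352.3 198.8] z 0.0538
0.95 [351.7 200. ] z 0.0498
1.0 [351.  201.1] z 0.046
```

The bar is now at side pixel (350.4,200.5), which puts the dial at about 0.96. The fingertip only bears on the bar's outer edge, though, so I'll slide it further over the bar.

>>> send_rows(deltas=[{"claw": 1,"delta_pos": [3,-1,1],"angular": [0,0,0]},{"claw": 1,"delta_pos": [3,0,1],"angular": [0,0,0]}])

```text
time: 14.42
tool_pos: [0.4615, -0.2615, 0.0554]
tool_rot: [-179.9, -21.3, -2.9]
ft_force: [-9.7, 0.0, 6.1]
grip_width: -0.0002
```

```bash
cat > v.py <<'E'
from station import manip
from h import *
import sys
t=sys.argv[1]
im=manip.get_image("side");np.savez(f"{t}_side.npz",**im);c=im["color"][:,:,::-1]
cv2.imwrite(f"pics/{t}.png",cv2.resize(c[145:235,290:370],(530,600),interpolation=cv2.INTER_CUBIC))
s=manip.read_state();print(s["time"],s["tool_pos"],s["tool_rot"],s["ft_force"])
E
python3 v.py t
```

```text
14.475 [ 0.46178063 -0.26144211  0.05548613] [-179.87857973  -21.3333309    -2.90856076] [-8.23945606 -0.0629946   5.68459137]
```

View pics/t.png

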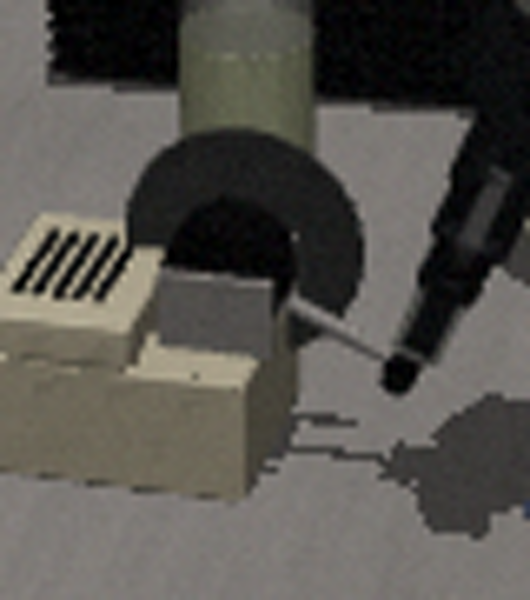

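The tip now sits squarely on the bar at crop (400,373), which is (350.4,201), dial about 0.98. I'll hold and check that it stays steady.

>>> send_rows(deltas=[{"claw": 1,"delta_pos": [0,0,1],"angular": [0,0,0]},{"claw": 1,"delta_pos": [0,0,1],"angular": [0,0,0]},{"claw": 1,"delta_pos": [0,0,1],"angular": [0,0,0]},{"claw": 1,"delta_pos": [0,0,0.5],"angular": [0,0,0]},{"claw": 1,"delta_pos": [0,0,0.5],"angular": [0,0,0]}])

```text
time: 15.1
tool_pos: [0.4622, -0.2616, 0.0539]
tool_rot: [-179.7, -21.3, -3.0]
ft_force: [-6.2, 1.8, 7.9]
grip_width: 0.0001
```

```bash
for i in 1 2 3 4 5 6; do python3 v.py u$i; done;  python3 - <<'E'
from station import manip
from h import *
im=manip.get_image("top");cv2.imwrite("pics/u_top.png",im["color"][:,:,::-1])
c=dict(np.load("u6_side.npz"))["color"][:,:,::-1]
a=cv2.resize(c[145:235,290:370],(400,450),interpolation=cv2.INTER_CUBIC);b=cv2.resize(c[240:360,200:350],(400,450),interpolation=cv2.INTER_CUBIC)
cv2.imwrite("pics/u.png",np.hstack([a,b]))
E
```

```text
15.15 [ 0.4622332  -0.26157257  0.05393942] [-179.74231773  -21.34706338   -2.96368931] [-5.47140859  0.97626505  7.15231857]
15.2 [ 0.46224831 -0.26158028  0.05393868] [-179.74601552  -21.34705903   -2.96114656] [-5.65049768  1.69403168  6.35594941]
15.25 [ 0.46226696 -0.26158795  0.05397018] [-179.74403964  -21.35233844   -2.96763456] [-6.45317358  1.81000634  8.0924716 ]
15.3 [ 0.46228777 -0.26154381  0.05396627] [-179.74536614  -21.3507907    -2.9580492 ] [-6.36410431  1.20413019  7.15169459]
15.35 [ 0.46224554 -0.26159716  0.05394061] [-179.7473278   -21.34837226   -2.96329686] [-5.73801263  1.24734227  7.65658683]
15.4 [ 0.46226752 -0.26153887  0.05395286] [-179.74437702  -21.34832785   -2.95809472] [-5.99975319  2.10095186  7.47319777]
```

View pics/u.png

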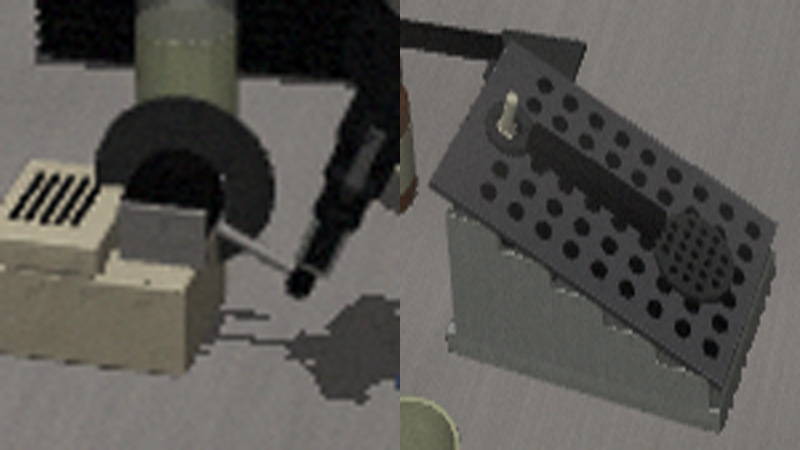

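View pics/u_top.png

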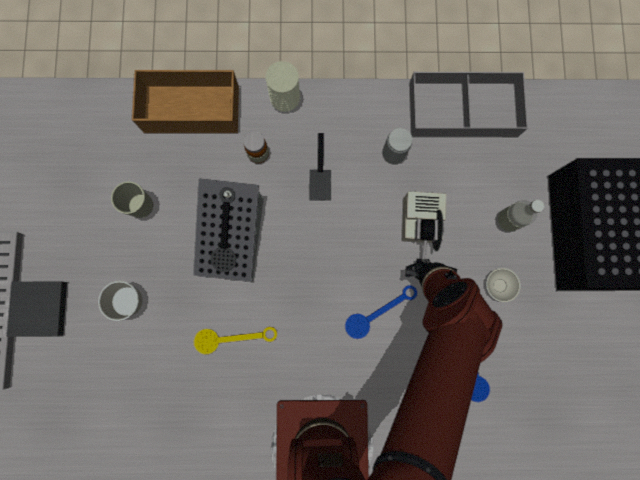

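The pose and force are steady at about 9.5 N. The bar is at side pixel (≈350,201), so the dial is about 0.97. The skimmer hangs flat round the peg with its blade down the slope, and the bystanders are where they were. I'll hand it in.

Run:
```python
from station import manip
print(manip.job_done())
s=manip.read_state();print(s["time"],s["tool_pos"],s["ft_force"])
```

```text
the job is handed in; nothing more can be done
None
the job is handed in; nothing more can be done
```

The skimmer hangs by its eye on the board's peg, and I handed the job in at about 15.5 s with the closed fingers still pressing the lever at the third click.

**Last checks:**
- **Skimmer:** it lies flat on the board with the blade down the slope, untouched.
- **Dial:** the crossbar's image position and the tool height put it at about 0.97 rad. This is an estimate, as there is no direct dial reading.
- **Push:** the force on the tool held at 9–10 N, and the pose stayed within 0.1 mm over 0.25 s.
- **Bystanders:** none has visibly moved in the last top and side pictures.

**What went wrong on the way:**
- **First grasp missed:** the arm stopped about 13 mm too high and the fingers closed on nothing. The skimmer did not move, and the second grasp held.
- **Side force on the lever:** at first contact the force reached about 41 N in all (34 N of it sideways), because I wasn't following the lever's arc. This was on the fingertips, and following the arc cleared it.
- **Peg position:** the wrist camera put the peg 2–3 mm from where the fixed cameras did, so I used the wrist view to place the eye.

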